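# Weigh a drying turned blank on the spring balance

## Robot

A 7-joint arm with a two-finger parallel gripper is mounted at the origin on the work surface. World frame = base frame: x ahead of the robot, y to its left, z up, the work surface at z = 0. Lengths are in m, angles in degrees, forces in N, time in s.
With the tool pointing down it reaches from about 0.425 to 0.825 m from the base axis. Payload 3.6 kg.
Tool frame: the origin (TCP) lies midway between the tips of the shut fingers; the grasp point (between the pads) lies 19 mm behind it; z points along the fingers, y is the direction in which the jaws open and shut (so a half turn about z gives the same grasp; the last joint's range is limited). The gripper opens to 93 mm and grips with 3 to 60 N. Pads are 15 mm wide; open, the fingers measure 128 mm over their backs; the gripper's body (75 mm by 188 mm) begins 65 mm behind the grasp point.
Start: joints at [-72.336, 35.231, -0.722, 81.555, 0.464, 63.22, -2.315], TCP at [0.214, 0.614, 0.219] pointing down, gripper open.
Joint ranges: [-178.69, 178.69], [-17.37, 117.87], [-77.05, 75.6], [15.02, 138.74], [-78.02, 258.01], [0.78, 113.62], [-162.83, 162.83]. Speed limits (degrees/s): [159.86, 159.86, 180, 180, 180, 180, 180].

## Interface

Orientations are given as a 3x3 rotation matrix whose columns are the frame's x, y, z axes.
In Python, from station import env, camera, ticket, find_in, silhouettes, mark_of gives the robot as it stands. The module is installed in compiled form; this text tells all that it offers.
- The arm moves only by the tool move_arm, never from a script. Its argument "rows" is text: rows parted by semicolons, each of 6 numbers parted by spaces: the shift along the tool's x, y, z in units of 20 cm (1.0 is 20 cm), then the turn, a rotation vector about the tool's x, y, z in units of pi/2 rad (1.0 is pi/2 rad). In form: tx ty tz rx ry rz; .... A call has exactly 5 rows; each row is the pose to reach, as a shift and turn from the pose measured when the call began, along the tool's axes at that moment; what a row does not reach only later rows make up. A row lasts 1/8 s, in which the tool goes at most 62.5 mm and 10.7 degrees, less where a joint would pass 70% of its speed; a pose out of reach is approached as far as the arm can. A call with a number of a shift or a turn outside -1 to 1 is refused whole. A call with a gripper value outside its range is refused whole. "hand" is the opening, from 0 (shut) to 1 (fully open), set as the call begins (left out, the last holds). The fingers move at their own pace and stop on an object; the grip force is fixed at half the most. Time passes only in rows, so rows that repeat a pose let the fingers close, or fill a call up. It gives the time, the measured TCP pose, the force and the opening at its end, in the units of the state.
- env.read_state(): the state, without advancing time (a new reading comes with each control period).
- camera(name): name is "scene" or "top" or "wrist"; returns a dict with "image" (400x640x3 uint8, red, green, blue), "z_map" (400x640 float32, m along the optical axis (not along the pixel's ray), 0 where there is no reading), "K" (3x3 intrinsics, pixels), "dist" ([k1, k2, p1, p2, k3] as OpenCV has them; the pictures are not rectified), "rvec" (rotation vector, rad) and "tvec" (3), from world to camera coordinates, as OpenCV has them. Camera axes: x right, y down, z forward; pixel columns grow to the right and rows downward; lengths in m; the calibration is good to about 2 mm. A picture is of the moment at which its call begins.
- ticket.close_job(): hands the job in, once; it reports no verdict.
Trained networks look in a picture, given as the dict that the camera call returned (one of the last four; its "shot" number tells which), for a name from the list of things; names that differ only in an ending like _2 or _b are one class to them, and where a whole thing is asked for, a point or a joint stands for the part that bears it (a point fixed in the world has none). Each returns a list of dicts, best first, with "score" (0 to 1); they miss things now and then, are a little off and sometimes report something else, mostly with a low value. They report only what shows in the picture. A call takes as long as a camera call. They do not tell look-alikes from the thing itself.
- find_in(picture, thing): "location" ([x, y, z] in m, in the coordinates of the camera as it stood for that picture, good to about 4 mm: the middle of the surface that is visible of it).
- silhouettes(picture, thing): "mask" (400x640 bool, what is visible of it).
- mark_of(picture, thing): "location" ([x, y, z] in m, in the coordinates of the camera as it stood for that picture, good to about 4 mm: a listed point, or the origin of a listed thing).
The state is a dict: "t": time; "q": joint angles; "dq": joint speeds; "joint_torque": joint torques, N m; "tcp_pos": TCP position; "orientation": TCP orientation; "contact_force": force on the tool from outside, world axes, zero at the start; "ft_torque": the same for the moment, N m; "grip_width": finger opening in m.
Only numpy, scipy, OpenCV 4.12 (cv2) and the standard library are available. Lean on these libraries where they do the work, as an engineer would, in place of code of your own. Each camera call takes 0.05 s, during which the arm holds its last target.

## Task

Weigh the big turned disc, the one with a hanging hole near its rim, to see how far it has dried: take it out of the drying rack and hang it by its hole on the hook of the spring balance, slowly easing its whole weight onto the spring before you let go, so that the hook neither bounces nor is strained. Let it hang free until it has been quite still for a couple of seconds, then slowly ease it off the hook again and set it gently back, standing in the slot it came from. Leave the other blanks and the things on the bench where they are.

Things in the scene. Friction and masses are not known exactly. Their poses are not given: they have to be found in the camera images.
- blank: The blank to weigh: a pale turned wooden disc, 170 mm across, 16 mm thick, faces flat with fine turned rings; the largest piece in the rack, the only one with a hole, which is at the top. Origin at the disc's centre; x is the disc's axis (through the thickness), z points from the centre to the hole, y lies in the disc's plane. Its mass is not known: 110 to 390 g.
- hole (a point): Centre of the hanging hole, 18 mm in diameter, through the full thickness of the disc, 66 mm from the disc's centre (10 mm of wood between hole and rim). On the disc's mid-plane.
- rack: Wooden drying rack, base 250 x 150 x 12 mm; origin under the base's centre, x along its length. Three slots, 70 mm apart, at x = -70, 0 and +70 mm; in each a blank stands on edge across the rack, its axis along the rack's x. Which blank stands in which slot changes. The big disc's centre is then 109 mm above the table, at y = 0 of the rack.
- stand: Fixed stand of the spring balance. Origin on the table straight below the hook. Column 16 mm thick, 588 mm high, 165 mm to the -y side of the hook, on a steel foot 160 x 120 x 15 mm (105 to 225 mm to the -y side), with an arm to the tube at 561 mm height: the -x and +y sides of the hook are open.
- hook_seat (a point): Top of the wire at the bottom of the hook, where the hole comes to rest; 278 mm above the table when empty; axes as those of stand. Hook of 5 mm round wire in the stand's x-z plane, open to -x: flat bottom from x = -10 to +9 mm, shank behind at x = +14 mm, rising 30 mm and then slanting to the tube's axis. A disc goes on from -x, its axis along x, and hangs between tip and shank.
- hook (a joint): Travel of the sprung hook in m, 0 = empty (against the upper stop), growing as it is pulled down, one way only: up and down. It starts to move at about 0.1 N and then takes 50 N per metre (about 20 mm for every 100 g); the scale ends at 0.082. A black pointer ring on the tube moves with it. Lightly damped: loaded suddenly it bounces.
- small_disc: Bystander in the rack: a disc 120 mm across, 18 mm thick, no hole. Origin at its centre.
- square_blank: Bystander in the rack: a square board 120 x 120 x 20 mm. Origin at the middle of its lower edge.
- finish_bottle: Bystander: amber bottle 60 mm in diameter, 165 mm high. Origin under its centre.
- wax_tin: Bystander: metal tin 72 mm in diameter, 45 mm high. Origin under its centre.
- gouge: Bystander: turning gouge with a wooden handle lying along its x axis, from x = -110 to +285 mm, 34 mm thick. Origin on the table.
- calipers: Bystander: flat steel outside calipers, 150 mm long along x from the pivot, 96 mm wide, 12 mm thick. Origin under the pivot.
- slot_mid (a point): In the rack's middle slot, on its centre line, 30 mm above the table. The blanks rest on two 12 mm dowel rails along the rack's x, at y = -45 and +45 mm, axes at this height, and stand between two pairs of upright 10 mm pegs at y = -28 and +28 mm, tops 85 mm above the table, which leave a gap of 24 mm along x. The other two slots are the same, 70 mm to either side.
- tube_end (a point): Lower end of the balance's clear graduated tube, 20 mm in diameter, upright above the hook, from 335 to 531 mm above the table, on the vertical line of the hook. It does not move; a gripper that holds the disc must keep beside it.
- hook_tip (a point): Free end of the hook's wire, its axis point, 18 mm to -x of the seat and 7 mm above the wire axis of the hook's flat bottom (4.5 mm above the seat).
There are look-alikes about, which are no part of the job. What is shaped like the blank but orange or pink is not meant.

How it is judged (in metres and radians):
On the way, in this order (a step that is already met when the one before it is completed fails the run):
1. the big disc hangs by its hole on the hook, let go by the robot, its weight on the spring, and has been still for 1.5 s (distance between hole and hook_seat below 0.018 m and value of joint hook above 0.01 m and contact force between each of the fingers, the arm and blank below 0.05 N and velocity of joint hook between -0.01 and 0.01 m/s and linear speed of blank below 0.02 m/s and angular speed of blank below 0.25 rad/s), for 1.5 s.
2. the disc is off the hook (distance between hole and hook_seat above 0.05 m and value of joint hook below 0.004 m), for 0.1 s.
At the end, for the whole second after the job is handed in: The big disc stands at rest in the slot it came from (centre within 12 mm of where it started, square to the rack within 0.15 rad), and the empty hook is back at the top of its travel (within 4 mm) (distance of blank from where it was at the start of the episode below 0.012 m and angle between the x axis of blank and the x axis of rack, either way round below 0.15 rad and linear speed of blank below 0.01 m/s and value of joint hook below 0.004 m); the robot touches nothing.
It fails at once if the hook is jerked or snaps back: it moves faster than 0.12 m/s (velocity of joint hook above 0.12 m/s or velocity of joint hook below -0.12 m/s).
It fails at once if let go before the spring carries just its weight, the disc drops or springs up and the hook bounces: faster than 0.07 m/s with no finger on the disc (contact force between the fingers and blank below 0.05 N and (velocity of joint hook above 0.07 m/s or velocity of joint hook below -0.07 m/s)).
It fails at once if the balance is strained: pulled past the end of its scale (0.082 m), or the disc forced against the hook or the stand with more than 15 N (value of joint hook above 0.082 m or contact force between blank and stand above 15 N).
It fails at once if the disc is dropped: it moves faster than 0.35 m/s with no finger on it (contact force between the fingers and blank below 0.05 N and linear speed of blank above 0.35 m/s).
It fails at once if another blank or a thing on the bench is moved more than 25 mm (distance of any of small_disc, square_blank, finish_bottle, wax_tin, gouge, calipers from where it was at the start of the episode above 0.025 m).
It also fails if it takes over 67 s, if anything falls off the work surface, if the arm or the gripper's body presses on something with over 40 N, if the wrist force passes 120 N, or if a joint passes its speed limit or range.

## Working session

There is one attempt and no reset: what is moved stays moved. The work goes in short steps, Python scripts to look and compute and a tool call to move; the robot and the scene stay as the last step left them, time stands still between calls to the robot, and variables do not carry over. Pictures are saved under pics/ and viewed, and the job is handed in when it is done.

Besides the shell and the picture viewer there is one more tool, called after "Emit:" by a JSON object that holds its "op" and its "data". move_arm: Moves the arm, as the interface text tells. Its arguments: {"type":"object","properties":{"rows":{"type":"string"},"hand":{"type":"number"}},"required":["rows"]}

```bash
mkdir -p pics; ls
cat > h.py <<'E'
import numpy as np, cv2
from station import env, camera, ticket, find_in, silhouettes, mark_of
def save(p,n,crop=None,scale=1):
    im=p["image"][:,:,::-1]
    if crop: im=im[crop[1]:crop[3],crop[0]:crop[2]]
    if scale!=1: im=cv2.resize(im,None,fx=scale,fy=scale,interpolation=cv2.INTER_CUBIC)
    cv2.imwrite("pics/"+n+".png",im)
def c2w(p,X):
    R,_=cv2.Rodrigues(np.array(p["rvec"],float)); return (np.atleast_2d(X)-np.array(p["tvec"]).ravel())@R
def w2p(p,X):
    return cv2.projectPoints(np.atleast_2d(np.array(X,float)),np.array(p["rvec"],float),np.array(p["tvec"],float),p["K"],np.array(p["dist"]))[0].reshape(-1,2)
def cloud(p,mask=None):
    z=p["z_map"]; v,u=np.nonzero((z>0) if mask is None else ((z>0)&mask))
    n=cv2.undistortPoints(np.stack([u,v],1).astype(float).reshape(-1,1,2),p["K"],np.array(p["dist"])).reshape(-1,2)
    d=z[v,u]; return c2w(p,np.c_[n*d[:,None],d]),u,v
E
python3 - <<'E'
from h import *
s=env.read_state(); print({k:np.round(v,3).tolist() for k,v in s.items()})
for n in ["scene","top","wrist"]:
    p=camera(n); save(p,n+"0")
    for t in ["blank","hole","rack","stand","hook_seat","hook_tip","tube_end","slot_mid","small_disc","square_blank","finish_bottle","wax_tin","gouge","calipers"]:
        try:
            r=mark_of(p,t); print(n,t,[(round(float(a["score"]),2),c2w(p,a["location"])[0].round(3).tolist(),w2p(p,c2w(p,a["location"]))[0].round().tolist()) for a in r[:4]])
        except Exception as e: print(n,t,e)
E
```

```text
pics
{'t': 0.0, 'q': [-72.335, 35.289, -0.721, 81.64, 0.466, 63.22, -2.313], 'dq': [-0.019, 0.119, -0.008, 0.037, 0.023, 0.019, -0.081], 'joint_torque': [-0.0, -45.894, 0.209, -16.574, -0.061, 0.021, 0.0], 'tcp_pos': [0.213, 0.613, 0.217], 'orientation': [[-0.944, 0.329, -0.001], [0.329, 0.944, -0.002], [-0.0, -0.003, -1.0]], 'contact_force': [-0.161, 0.02, 0.618], 'ft_torque': [0.013, 0.012, 0.029], 'grip_width': 0.093}
scene blank [(0.89, [0.583, 0.255, 0.113], [347.0, 229.0]), (0.69, [0.231, 0.318, 0.084], [350.0, 146.0]), (0.55, [0.468, 0.547, 0.082], [427.0, 195.0])]
scene hole [(0.76, [0.581, 0.25, 0.178], [347.0, 219.0]), (0.57, [0.475, 0.55, 0.152], [433.0, 185.0])]
scene rack []
scene stand [(0.64, [0.757, -0.17, 0.002], [216.0, 309.0]), (0.26, [0.583, 0.25, 0.177], [347.0, 219.0])]
scene hook_seat [(0.39, [0.573, -0.172, 0.283], [193.0, 212.0])]
scene hook_tip [(0.53, [0.576, -0.171, 0.335], [187.0, 204.0]), (0.44, [0.555, -0.166, 0.28], [196.0, 207.0])]
scene tube_end [(0.74, [0.578, -0.169, 0.336], [187.0, 204.0]), (0.59, [0.559, -0.171, 0.281], [194.0, 208.0]), (0.42, [0
[... 1254 characters left out ...]
], [307.0, 199.0]), (0.49, [0.516, 0.241, 0.0], [307.0, 199.0]), (0.29, [0.557, -0.171, 0.287], [435.0, 183.0])]
top finish_bottle [(0.76, [0.748, 0.076, 0.001], [352.0, 141.0]), (0.41, [0.759, -0.171, 0.004], [416.0, 140.0]), (0.37, [0.516, 0.239, 0.002], [307.0, 199.0])]
top wax_tin [(0.63, [0.435, 0.018, -0.001], [365.0, 223.0])]
top gouge [(0.62, [0.717, 0.263, -0.003], [303.0, 147.0])]
top calipers [(0.56, [0.76, -0.169, 0.003], [415.0, 139.0])]
wrist blank []
wrist hole []
wrist rack []
wrist stand []
wrist hook_seat []
wrist hook_tip []
wrist tube_end []
wrist slot_mid []
wrist small_disc []
wrist square_blank []
wrist finish_bottle []
wrist wax_tin []
wrist gouge []
wrist calipers []
```

View pics/scene0.png

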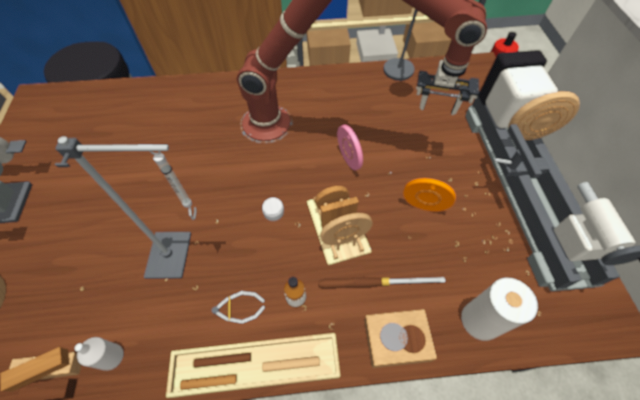

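View pics/top0.png

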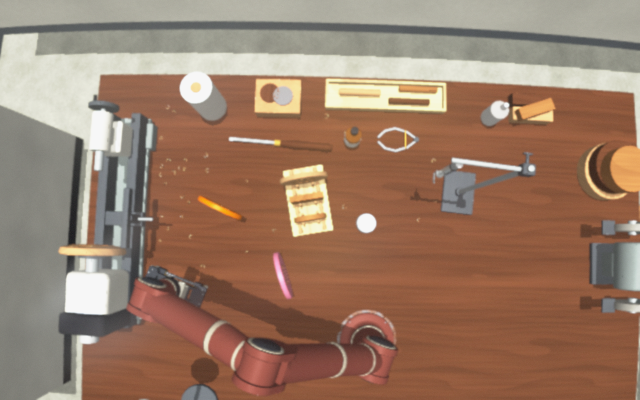

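Run:
```python
from h import *
p=camera("scene"); save(p,"sc_crop",(270,120,470,330),3)
# disc axis from mask
q=camera("top")
save(q,"top_crop",(250,120,470,260),3)
for nm,pp in (("scene",p),("top",q)):
  for a in silhouettes(pp,"blank")[:3]:
    P,u,v=cloud(pp,a["mask"]); c=np.median(P,0); P=P[np.linalg.norm(P-c,axis=1)<.12]
    w,V=np.linalg.eigh(np.cov(P.T)); print(nm,round(a["score"],2),a["mask"].sum(),P.mean(0).round(3),P.min(0).round(3),P.max(0).round(3),V[:,0].round(3),np.sqrt(w).round(4))
  R,_=cv2.Rodrigues(np.array(pp["rvec"])); print(nm,"cam at",(-R.T@np.array(pp["tvec"]).ravel()).round(3))
```

```text
scene 0.79 1139 [0.589 0.248 0.13 ] [0.56  0.166 0.028] [0.607 0.333 0.199] [0.982 0.186 0.039] [0.0034 0.0434 0.0446]
scene 0.69 442 [0.452 0.221 0.108] [0.431 0.166 0.06 ] [0.468 0.281 0.142] [0.978 0.176 0.109] [0.0042 0.0218 0.0312]
scene 0.56 1334 [0.478 0.547 0.101] [0.435 0.47  0.003] [0.514 0.625 0.174] [ 0.911 -0.41   0.027] [0.003  0.043  0.0443]
scene cam at [1.08  0.12  1.137]
top 0.92 447 [0.58  0.244 0.148] [0.561 0.167 0.04 ] [0.606 0.326 0.2  ] [ 0.977  0.203 -0.064] [0.004  0.0416 0.0446]
top 0.59 493 [0.24  0.31  0.125] [0.159 0.278 0.012] [0.319 0.346 0.175] [-0.334  0.94  -0.067] [0.0043 0.0435 0.0454]
top 0.23 294 [0.435 0.019 0.042] [ 0.4   -0.016 -0.005] [0.472 0.051 0.055] [0.068 0.035 0.997] [0.0107 0.0169 0.0189]
top cam at [0.385 0.173 1.594]
```

View pics/sc_crop.png

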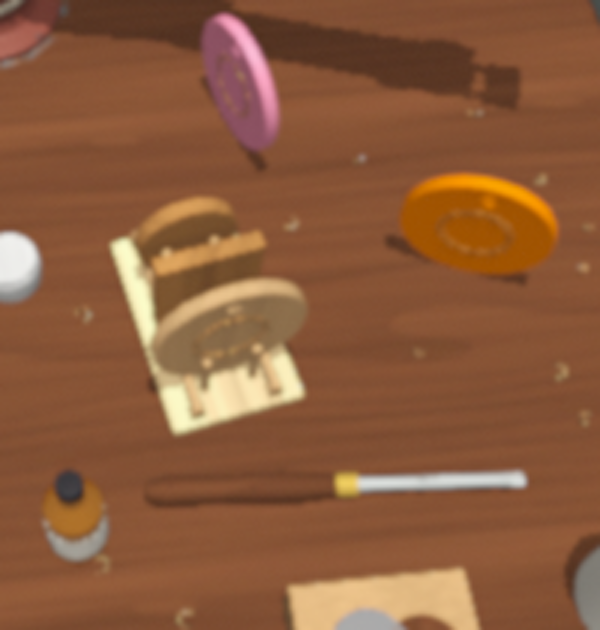

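View pics/top_crop.png

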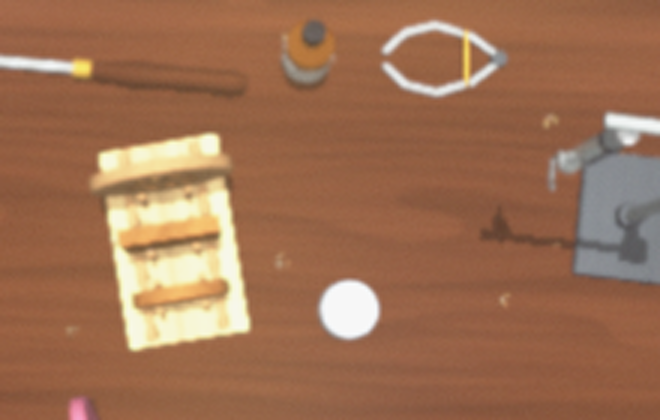

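Candidates in the scene view are:
- The pale disc in the rack (347,229): the only pale one in the rack, and it has a hole. This is my choice, and the crop confirms it.
- The pink disc (350,146).
- The orange disc (430,195).
- The lathe faceplate disc (545,115).

Next I'll measure the rack, disc and hook more precisely.

Run:
```python
from h import *
acc={}
for n in ["scene","top"]:
  for i in range(6):
    p=camera(n)
    for t in ["blank","hole","hook_seat","hook_tip","tube_end","slot_mid","rack"]:
        for a in mark_of(p,t):
            w=c2w(p,a["location"])[0]
            acc.setdefault((n,t),[]).append(w)
  P,u,v=cloud(p)
  m=(P[:,2]>.545)&(P[:,2]<.6)&(P[:,1]<0)&(P[:,1]>-.45)&(P[:,0]>.3)&(P[:,0]<.8); Q=P[m]
  print(n,"arm pts",m.sum())
  if m.sum()>5:
    w,V=np.linalg.eigh(np.cov(Q.T)); print(Q.mean(0),Q.min(0),Q.max(0),V[:,2])
  for lo,hi in((.26,.34),(.34,.53),(.01,.02)):
    m=(P[:,2]>lo)&(P[:,2]<hi)&(P[:,1]<-.05)&(P[:,1]>-.5)&(P[:,0]>.4)&(P[:,0]<.75); Q=P[m]; print(lo,len(Q), Q.mean(0).round(3) if len(Q) else 0, Q.min(0).round(3) if len(Q) else 0,Q.max(0).round(3) if len(Q) else 0)
    if lo<.3 and lo>.1: print(Q.round(3)[:40].tolist())
    if lo<.1: print(cv2.minAreaRect((Q[:,:2]*1000).astype(np.float32)))
  a=silhouettes(p,"rack")
  if a:
    Q=cloud(p,a[0]["mask"])[0]; Q=Q[(Q[:,2]<.02)&(Q[:,2]>.005)]; print("rack",cv2.minAreaRect((Q[:,:2]*1000).astype(np.float32)))
ref=dict(blank=[.58,.252,.11],hole=[.58,.25,.175],hook_seat=[.576,-.17,.28],hook_tip=[.558,-.168,.28],tube_end=[.577,-.17,.335],slot_mid=[.514,.238,.03],rack=[.516,.24,0])
for k,v in acc.items():
  v=np.array(v); g=v[np.linalg.norm(v-ref[k[1]],axis=1)<.03]
  if len(g): print(k,len(v),len(g),np.median(g,0).round(4),g.std(0).round(4))
p=camera("wrist"); save(p,"w1"); R,_=cv2.Rodrigues(np.array(p["rvec"])); print("wristcam",(-R.T@np.array(p["tvec"]).ravel()).round(3),R.round(2).tolist(),p["K"])
print(env.read_state()["t"])
```

```text
scene arm pts 1065
[ 0.57446356 -0.27665857  0.56674624] [ 0.54686586 -0.35161197  0.54526013] [ 0.60686011 -0.13838049  0.58852787] [ 0.02512627  0.99901597 -0.03654822]
0.26 187 [ 0.57  -0.28   0.301] [ 0.553 -0.338  0.26 ] [ 0.593 -0.159  0.34 ]
[[0.553, -0.33, 0.337], [0.573, -0.16, 0.34], [0.575, -0.16, 0.338], [0.56, -0.326, 0.338], [0.564, -0.325, 0.339], [0.559, -0.327, 0.332], [0.581, -0.159, 0.338], [0.566, -0.33, 0.338], [0.565, -0.328, 0.337], [0.563, -0.327, 0.334], [0.563, -0.326, 0.333], [0.558, -0.327, 0.326], [0.584, -0.161, 0.339], [0.568, -0.337, 0.338], [0.568, -0.335, 0.338], [0.568, -0.332, 0.337], [0.567, -0.33, 0.337], [0.565, -0.33, 0.333], [0.565, -0.328, 0.333], [0.564, -0.327, 0.33], [0.561, -0.327, 0.325], [0.558, -0.327, 0.319], [0.585, -0.174, 0.339], [0.586, -0.169, 0.338], [0.586, -0.166, 0.339], [0.585, -0.164, 0.337], [0.578, -0.166, 0.324], [0.568, -0.336, 0.334], [0.569, -0.333, 0.335], [0.568, -0.332, 0.333], [0.567, -0.33, 0.331], [0.567, -0.328, 0.331], [0.566, -0.327, 0.328], [0.562, -0.328, 0.321], [0.561, -0.326, 0.32], [0.558, -0.327, 0.315
[... 2287 characters left out ...]
21 6 [0.5804 0.2537 0.1093] [0.0014 0.0012 0.0015]
('top', 'hole') 16 5 [0.583  0.2496 0.1725] [0.0018 0.0016 0.0007]
('top', 'hook_seat') 8 7 [ 0.5762 -0.1672  0.2808] [0.0059 0.0008 0.0035]
('top', 'hook_tip') 8 5 [ 0.5599 -0.1697  0.2856] [0.0009 0.0008 0.001 ]
('top', 'tube_end') 7 6 [ 0.5788 -0.1703  0.3353] [0.0023 0.0022 0.001 ]
('top', 'slot_mid') 6 6 [0.512  0.2391 0.0298] [0.0018 0.0015 0.0016]
('top', 'rack') 6 6 [ 0.5156  0.241  -0.0011] [0.0011 0.0021 0.0013]
wristcam [0.145 0.637 0.385] [[0.33, 0.94, -0.0], [0.91, -0.32, 0.26], [0.24, -0.08, -0.97]] [[321.85170437   0.         320.7775231 ]
 [  0.         321.85170437 201.25289228]
 [  0.           0.           1.        ]]
7.4
```

View pics/w1.png

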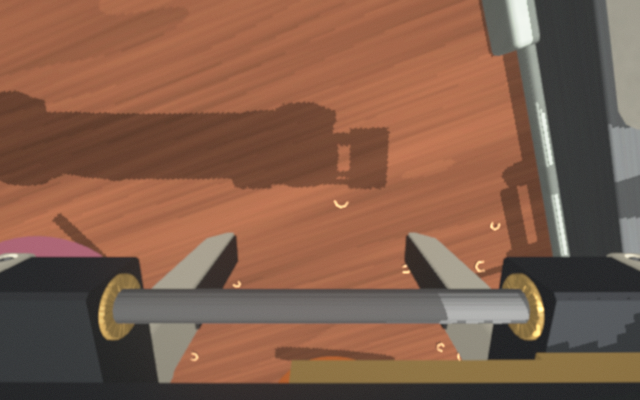

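The wrist view shows only bench, with the lathe on the right, so it isn't useful yet. I now have the disc pose (yaw about 11.2°) and the stand pose (yaw about -3°). I'll grip the disc from its +y side with the tool tilted 40°, which keeps the gripper beside the tube.

```bash
cat >> h.py <<'E'
from scipy.spatial.transform import Rotation as Ro
A=np.deg2rad
def toolR(yaw,tilt=40,roll=0):
    # tool y = disc x; disc rolled by roll(deg) about its axis ; tilt from vertical to +y
    c,s=np.cos(A(yaw)),np.sin(A(yaw)); dx=np.array([c,s,0]);dy=np.array([-s,c,0]);dz=np.array([0,0,1.])
    t=A(tilt); z=-np.sin(t)*dy-np.cos(t)*dz; y=dx; x=np.cross(y,z)
    return np.c_[x,y,z]
def discR(yaw):
    c,s=np.cos(A(yaw)),np.sin(A(yaw)); return np.array([[c,-s,0],[s,c,0],[0,0,1.]])
G=np.array([0,.032,.062])
def tcp_for_disc(C,yaw,tilt=40,G=G):
    R=toolR(yaw,tilt); return np.array(C)+discR(yaw)@G+.019*R[:,2],R
def rows(tp,tR,s=None,fr=(.2,.4,.6,.8,1)):
    s=s or env.read_state(); R=np.array(s["orientation"]); d=R.T@(np.array(tp)-np.array(s["tcp_pos"]))/.2
    rv=Ro.from_matrix(R.T@tR).as_rotvec()/(np.pi/2)
    print("t",round(s["t"],2),"full",d.round(4).tolist(),rv.round(4).tolist(),"mm",round(np.linalg.norm(d)*200,1))
    print("; ".join(" ".join("%.4f"%v for v in np.r_[d,rv]*f) for f in fr))
def stat(n=0):
    f=[];
    for i in range(n): camera("top"); f.append(env.read_state()["contact_force"])
    s=env.read_state(); f.append(s["contact_force"])
    print("t",round(s["t"],2),"tcp",np.round(s["tcp_pos"],4),"F",np.mean(f,0).round(3),np.std(f,0).round(3),"w",round(s["grip_width"],4),"q",np.round(s["q"],1).tolist()); return s
DC=np.array([.583,.252,.109]); DY=11.2
HS=np.array([.5765,-.1695,.278]); HY=-3.0
E
python3 - <<'E'
from h import *
s=env.read_state()
tp,R=tcp_for_disc(DC,DY); print(tp,R.round(2).tolist())
pre=tp-.08*R[:,2]; print("pre",pre)
p0=np.array(s["tcp_pos"]); R0=np.array(s["orientation"])
rel=Ro.from_matrix(R0.T@R).as_rotvec(); print(np.rad2deg(rel))
# waypoint 1
w1=np.array([.32,.53,.33]); rows(w1,R0@Ro.from_rotvec(rel*.45).as_matrix(),s)
E
```

```text
[0.57915668 0.27141019 0.15644516] [[-0.15, 0.98, 0.12], [0.75, 0.19, -0.63], [-0.64, 0.0, -0.77]]
pre [0.56916856 0.32185386 0.21772871]
[ 20.77704001 -36.26869022  57.09525985]
t 7.4 full [-0.6407, -0.2214, -0.5568] [0.1039, -0.1813, 0.2855] mm 175.4
-0.1281 -0.0443 -0.1114 0.0208 -0.0363 0.0571; -0.2563 -0.0886 -0.2227 0.0416 -0.0725 0.1142; -0.3844 -0.1328 -0.3341 0.0623 -0.1088 0.1713; -0.5125 -0.1771 -0.4454 0.0831 -0.1451 0.2284; -0.6407 -0.2214 -0.5568 0.1039 -0.1813 0.2855
```

Emit:
{"op": "move_arm", "data": {"rows": "-0.13 -0.04 -0.11 0.02 -0.035 0.055; -0.26 -0.09 -0.22 0.04 -0.07 0.115; -0.38 -0.13 -0.33 0.06 -0.11 0.17; -0.51 -0.18 -0.45 0.08 -0.145 0.23; -0.64 -0.22 -0.56 0.10 -0.18 0.285", "hand": 0.55}}

```text
t: 8.02
tcp_pos: [0.3203, 0.5299, 0.3318]
orientation: [[-0.681, 0.716, 0.153], [0.666, 0.692, -0.277], [-0.304, -0.087, -0.949]]
contact_force: [1.1, 1.0, -0.1]
grip_width: 0.0517
```

Run:
```python
from h import *
s=stat()
tp,R=tcp_for_disc(DC,DY); pre=tp-.08*R[:,2]
w=(np.array(s["tcp_pos"])+pre)/2+[0.,0,.04]
R0=np.array(s["orientation"]); rel=Ro.from_matrix(R0.T@R).as_rotvec()
rows(w,R0@Ro.from_rotvec(rel*.7).as_matrix(),s)
```

```text
t 8.03 tcp [0.3203 0.5299 0.3318] F [ 1.117  1.029 -0.107] [0. 0. 0.] w 0.0517 q [-74.4, 34.7, 12.4, 67.7, 8.1, 88.9, -19.6]
t 8.03 full [-0.7441, 0.093, 0.32] [0.0907, -0.1568, 0.2429] mm 163.1
-0.1488 0.0186 0.0640 0.0181 -0.0314 0.0486; -0.2976 0.0372 0.1280 0.0363 -0.0627 0.0971; -0.4465 0.0558 0.1920 0.0544 -0.0941 0.1457; -0.5953 0.0744 0.2560 0.0726 -0.1254 0.1943; -0.7441 0.0930 0.3200 0.0907 -0.1568 0.2429
```

Emit:
{"op": "move_arm", "data": {"rows": "-0.15 0.02 0.06 0.02 -0.03 0.05; -0.30 0.04 0.13 0.035 -0.06 0.10; -0.45 0.055 0.19 0.055 -0.095 0.145; -0.595 0.075 0.255 0.07 -0.125 0.195; -0.74 0.09 0.32 0.09 -0.155 0.24"}}

```text
t: 8.65
tcp_pos: [0.4452, 0.4245, 0.3139]
orientation: [[-0.321, 0.934, 0.158], [0.767, 0.354, -0.534], [-0.555, -0.051, -0.83]]
contact_force: [-0.1, 0.7, -0.1]
grip_width: 0.051
```

Run:
```python
from h import *
s=stat()
tp,R=tcp_for_disc(DC,DY); pre=tp-.07*R[:,2]
rows(pre,R,s,fr=(.25,.5,.75,1,1))
```

```text
t 8.65 tcp [0.4452 0.4245 0.3139] F [-0.108  0.704 -0.12 ] [0. 0. 0.] w 0.051 q [-68.4, 41.4, 22.1, 65.6, 13.7, 94.2, -28.7]
t 8.65 full [-0.331, 0.4181, 0.8209] [0.0381, -0.0665, 0.1043] mm 195.8
-0.0827 0.1045 0.2052 0.0095 -0.0166 0.0261; -0.1655 0.2090 0.4104 0.0190 -0.0332 0.0521; -0.2482 0.3136 0.6157 0.0285 -0.0499 0.0782; -0.3310 0.4181 0.8209 0.0381 -0.0665 0.1043; -0.3310 0.4181 0.8209 0.0381 -0.0665 0.1043
```

Emit:
{"op": "move_arm", "data": {"rows": "-0.08 0.105 0.205 0.01 -0.017 0.026; -0.165 0.21 0.41 0.019 -0.033 0.052; -0.25 0.315 0.615 0.0285 -0.05 0.078; -0.331 0.418 0.82 0.038 -0.0665 0.104; -0.331 0.418 0.82 0.038 -0.0665 0.104"}}

```text
t: 9.28
tcp_pos: [0.5721, 0.3096, 0.2076]
orientation: [[-0.144, 0.983, 0.118], [0.747, 0.186, -0.638], [-0.649, -0.004, -0.761]]
contact_force: [-0.8, 0.5, -0.7]
grip_width: 0.0516
```

Run:
```python
from h import *
s=stat()
p=camera("wrist"); save(p,"w2"); 
P,u,v=cloud(p)
m=(np.linalg.norm(P-DC,axis=1)<.1)&(P[:,2]>.16); print(m.sum(),P[m].mean(0),P[m].min(0),P[m].max(0))
tp,R=tcp_for_disc(DC,DY); 
rows(tp,R,s,fr=(.25,.5,.75,1,1))
```

```text
t 9.28 tcp [0.5721 0.3096 0.2076] F [-0.771  0.536 -0.719] [0. 0. 0.] w 0.0516 q [-57.5, 50.4, 26.2, 69.9, 15.9, 82.6, -30.6]
2511 [0.5739477  0.28824724 0.18029097] [0.56089742 0.22011707 0.16000554] [0.59299211 0.318738   0.19501356]
t 9.28 full [0.0181, -0.0001, 0.3205] [-0.0054, 0.0051, -0.0028] mm 64.2
0.0045 -0.0000 0.0801 -0.0013 0.0013 -0.0007; 0.0090 -0.0000 0.1602 -0.0027 0.0025 -0.0014; 0.0135 -0.0001 0.2403 -0.0040 0.0038 -0.0021; 0.0181 -0.0001 0.3205 -0.0054 0.0051 -0.0028; 0.0181 -0.0001 0.3205 -0.0054 0.0051 -0.0028
```

View pics/w2.png

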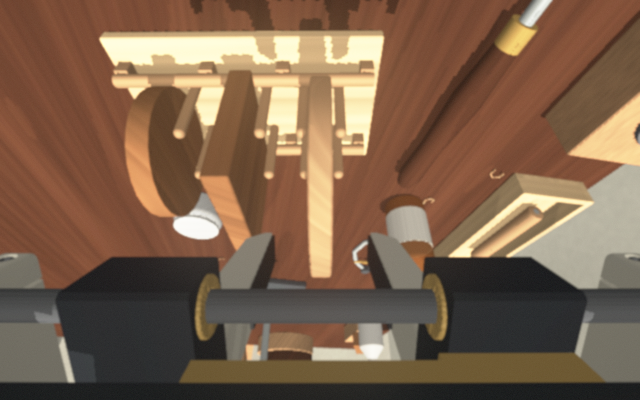

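The wrist view shows the disc edge-on at column 320, centred between the fingertips at 250 and 390, with the neighbours to the left. I'll go in.

Emit:
{"op": "move_arm", "data": {"rows": "0.0045 0 0.08 -0.001 0.001 0; 0.009 0 0.16 -0.0025 0.0025 -0.0015; 0.0135 0 0.24 -0.004 0.004 -0.002; 0.018 0 0.32 -0.0055 0.005 -0.003; 0.018 0 0.32 -0.0055 0.005 -0.003"}}

```text
t: 9.95
tcp_pos: [0.578, 0.2753, 0.1577]
orientation: [[-0.152, 0.98, 0.128], [0.753, 0.199, -0.627], [-0.64, 0.001, -0.769]]
contact_force: [0.8, 0.5, -0.7]
grip_width: 0.0513
```

Run:
```python
from h import *
s=stat(6)
p=camera("wrist"); save(p,"w3"); 
tp,R=tcp_for_disc(DC,DY); rows(tp,R,s)
```

```text
t 10.25 tcp [0.5787 0.2759 0.1581] F [-0.033  0.08  -0.08 ] [0.495 0.688 0.624] w 0.0509 q [-56.0, 51.0, 25.9, 77.2, 16.6, 73.2, -31.8]
t 10.25 full [-0.0118, -0.0023, 0.0208] [0.0036, -0.0032, 0.0017] mm 4.8
-0.0024 -0.0005 0.0042 0.0007 -0.0006 0.0003; -0.0047 -0.0009 0.0083 0.0014 -0.0013 0.0007; -0.0071 -0.0014 0.0125 0.0022 -0.0019 0.0010; -0.0094 -0.0019 0.0167 0.0029 -0.0026 0.0013; -0.0118 -0.0023 0.0208 0.0036 -0.0032 0.0017
```

View pics/w3.png

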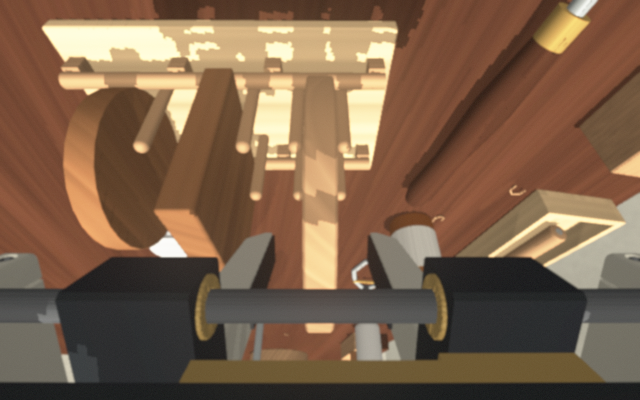

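The fingers straddle the disc evenly. Closing now.

Emit:
{"op": "move_arm", "data": {"rows": "0 0 0.01 0 0 0; 0 0 0.01 0 0 0; 0 0 0.01 0 0 0; 0 0 0.01 0 0 0; 0 0 0.01 0 0 0", "hand": 0}}

```text
t: 10.92
tcp_pos: [0.5789, 0.2743, 0.1564]
orientation: [[-0.152, 0.98, 0.129], [0.754, 0.199, -0.626], [-0.639, 0.002, -0.769]]
contact_force: [0.5, 0.4, -0.4]
grip_width: 0.0159
```

Run:
```python
from h import *
s=stat(4); R=np.array(s["orientation"])
d=discR(DY)
print("tcp in disc frame at grasp",(d.T@(np.array(s["tcp_pos"])-DC)).round(4), "R rel",(d.T@R).round(3).tolist(), "yaw of tool y",np.rad2deg(np.arctan2(R[1,1],R[0,1])))
np.savez("grasp.npz",p=s["tcp_pos"],R=R)
rows(np.array(s["tcp_pos"])+[0,0,.03],R,s)
```

```text
t 11.12 tcp [0.5789 0.2743 0.1565] F [-0.574  0.077  0.247] [0.298 0.268 0.314] w 0.0154 q [-55.9, 51.1, 25.9, 77.4, 16.6, 72.9, -31.8]
tcp in disc frame at grasp [0.0003 0.0227 0.0475] R rel [[-0.003, 1.0, 0.005], [0.769, 0.005, -0.639], [-0.639, 0.002, -0.769]] yaw of tool y 11.498380793036919
t 11.12 full [-0.0959, 0.0003, -0.1154] [0.0, 0.0, 0.0] mm 30.0
-0.0192 0.0001 -0.0231 0.0000 0.0000 0.0000; -0.0383 0.0001 -0.0461 0.0000 0.0000 0.0000; -0.0575 0.0002 -0.0692 0.0000 0.0000 0.0000; -0.0767 0.0003 -0.0923 0.0000 0.0000 0.0000; -0.0959 0.0003 -0.1154 0.0000 0.0000 0.0000
```

Lift slowly, 30 mm first.

Emit:
{"op": "move_arm", "data": {"rows": "-0.019 0 -0.023 0 0 0; -0.038 0 -0.046 0 0 0; -0.0575 0 -0.069 0 0 0; -0.077 0 -0.092 0 0 0; -0.096 0 -0.115 0 0 0"}}

```text
t: 11.75
tcp_pos: [0.5789, 0.2743, 0.1869]
orientation: [[-0.152, 0.98, 0.129], [0.754, 0.199, -0.626], [-0.639, 0.002, -0.769]]
contact_force: [-0.5, -0.3, -2.4]
grip_width: 0.0158
```

Run:
```python
from h import *
s=stat(); R=np.array(s["orientation"])
p=camera("scene"); save(p,"s3",(270,120,470,330),3)
rows(np.array(s["tcp_pos"])+[0,0,.12],R,s)
```

```text
t 11.75 tcp [0.5789 0.2743 0.1869] F [-0.502 -0.345 -2.449] [0. 0. 0.] w 0.0158 q [-56.0, 49.2, 26.3, 76.0, 16.9, 75.7, -30.4]
t 11.75 full [-0.3834, 0.0015, -0.4615] [0.0, 0.0, 0.0] mm 120.0
-0.0767 0.0003 -0.0923 0.0000 0.0000 0.0000; -0.1534 0.0006 -0.1846 0.0000 0.0000 0.0000; -0.2300 0.0009 -0.2769 0.0000 0.0000 0.0000; -0.3067 0.0012 -0.3692 0.0000 0.0000 0.0000; -0.3834 0.0015 -0.4615 0.0000 0.0000 0.0000
```

View pics/s3.png

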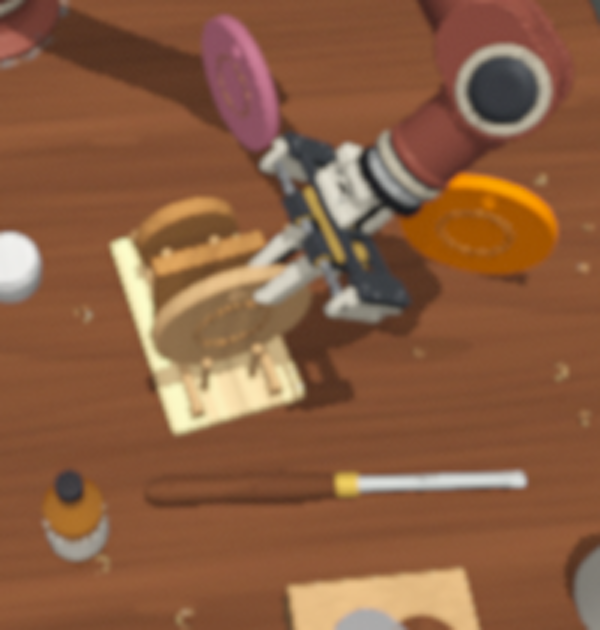

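Held cleanly and clear of the rack, with wrist force about -2.4 N. The scene crop shows the disc at (235,315) upright in the fingers. I'll lift further, then carry it towards the hook.

Emit:
{"op": "move_arm", "data": {"rows": "-0.06 0 -0.075 0 0 0; -0.13 0 -0.155 0 0 0; -0.20 0 -0.24 0 0 0; -0.27 0 -0.325 0 0 0; -0.335 0 -0.40 0 0 0"}}

```text
t: 12.42
tcp_pos: [0.5792, 0.2737, 0.2947]
orientation: [[-0.15, 0.98, 0.132], [0.755, 0.199, -0.625], [-0.638, 0.006, -0.77]]
contact_force: [0.9, 0.0, -1.6]
grip_width: 0.0158
```

```bash
cat >> h.py <<'E'
# grasp-relative: disc pose from tool pose
def grip():
    g=np.load("grasp.npz"); Rd=discR(DY); return g["R"].T@(DC-g["p"]), g["R"].T@Rd   # disc in tool
def tcp_for_disc2(C,yaw):
    t,Rr=grip(); Rt=discR(yaw)@Rr.T; return np.array(C)-Rt@t, Rt
def hookp(x,z,y=0):  # stand-frame offset from seat for hole centre -> disc centre
    return HS+discR(HY)@np.array([x,y,z])-[0,0,.066]
E
python3 - <<'E'
from h import *
s=stat()
tp,R=tcp_for_disc2(hookp(-.065,.02),HY); print(tp)
p=np.array(s["tcp_pos"]); R0=np.array(s["orientation"]); rel=Ro.from_matrix(R0.T@R).as_rotvec()
f=.42
rows(p+(tp-p)*f+[0,0,0.02],R0@Ro.from_rotvec(rel*f).as_matrix(),s,fr=(.15,.35,.55,.8,1))
E
```

```text
t 12.43 tcp [0.5792 0.2737 0.2947] F [ 0.851  0.006 -1.626] [0. 0. 0.] w 0.0158 q [-55.9, 43.7, 27.3, 68.9, 18.1, 86.5, -25.2]
[ 0.51309758 -0.14344459  0.27945437]
t 12.43 full [-0.6842, -0.3101, 0.4764] [0.043, -0.0006, 0.0503] mm 177.9
-0.1026 -0.0465 0.0715 0.0065 -0.0001 0.0075; -0.2395 -0.1085 0.1668 0.0151 -0.0002 0.0176; -0.3763 -0.1706 0.2620 0.0237 -0.0003 0.0277; -0.5473 -0.2481 0.3811 0.0344 -0.0005 0.0403; -0.6842 -0.3101 0.4764 0.0430 -0.0006 0.0503
```

Emit:
{"op": "move_arm", "data": {"rows": "-0.10 -0.045 0.07 0.0065 0 0.0075; -0.24 -0.11 0.165 0.015 0 0.0175; -0.375 -0.17 0.26 0.0235 0 0.0275; -0.545 -0.25 0.38 0.034 0 0.04; -0.685 -0.31 0.475 0.043 0 0.05"}}

```text
t: 13.05
tcp_pos: [0.5511, 0.0962, 0.3102]
orientation: [[-0.07, 0.996, 0.064], [0.767, 0.094, -0.635], [-0.638, 0.005, -0.77]]
contact_force: [-0.4, 0.6, -2.0]
grip_width: 0.0162
```

Run:
```python
from h import *
s=stat()
tp,R=tcp_for_disc2(hookp(-.065,.02),HY)
p=np.array(s["tcp_pos"]); R0=np.array(s["orientation"]); rel=Ro.from_matrix(R0.T@R).as_rotvec()
f=.7
rows(p+(tp-p)*f+[0,0,0.0],R0@Ro.from_rotvec(rel*f).as_matrix(),s,fr=(.2,.45,.7,.9,1))
```

```text
t 13.05 tcp [0.5511 0.0962 0.3102] F [-0.399  0.575 -2.045] [0. 0. 0.] w 0.0162 q [-49.9, 33.2, 31.3, 88.0, 22.2, 75.5, -24.0]
t 13.05 full [-0.5653, -0.2122, 0.6067] [0.0412, -0.0009, 0.0478] mm 171.2
-0.1131 -0.0424 0.1213 0.0082 -0.0002 0.0096; -0.2544 -0.0955 0.2730 0.0185 -0.0004 0.0215; -0.3957 -0.1485 0.4247 0.0289 -0.0006 0.0335; -0.5088 -0.1910 0.5460 0.0371 -0.0008 0.0431; -0.5653 -0.2122 0.6067 0.0412 -0.0009 0.0478
```

Emit:
{"op": "move_arm", "data": {"rows": "-0.115 -0.045 0.12 0.008 0 0.0095; -0.255 -0.10 0.275 0.0185 0 0.0215; -0.395 -0.15 0.425 0.029 -0.0005 0.0335; -0.51 -0.19 0.545 0.037 -0.001 0.043; -0.565 -0.212 0.607 0.041 -0.001 0.048"}}

```text
t: 13.68
tcp_pos: [0.5238, -0.0741, 0.2897]
orientation: [[0.01, 1.0, -0.002], [0.769, -0.009, -0.639], [-0.639, 0.005, -0.769]]
contact_force: [0.2, 0.9, -1.2]
grip_width: 0.0155
```

Run:
```python
from h import *
s=stat()
tp,R=tcp_for_disc2(hookp(-.065,.02),HY)
rows(tp,R,s,fr=(.25,.5,.75,1,1))
```

```text
t 13.68 tcp [ 0.5238 -0.0741  0.2897] F [ 0.213  0.885 -1.178] [0. 0. 0.] w 0.0155 q [-39.3, 28.9, 35.5, 100.9, 26.2, 62.8, -21.0]
t 13.68 full [-0.2343, -0.0508, 0.2612] [0.0168, -0.0, 0.018] mm 70.9
-0.0586 -0.0127 0.0653 0.0042 -0.0000 0.0045; -0.1172 -0.0254 0.1306 0.0084 -0.0000 0.0090; -0.1757 -0.0381 0.1959 0.0126 -0.0000 0.0135; -0.2343 -0.0508 0.2612 0.0168 -0.0000 0.0180; -0.2343 -0.0508 0.2612 0.0168 -0.0000 0.0180
```

Emit:
{"op": "move_arm", "data": {"rows": "-0.06 -0.0125 0.065 0.004 0 0.0045; -0.117 -0.025 0.13 0.0085 0 0.009; -0.176 -0.038 0.196 0.0125 0 0.0135; -0.234 -0.051 0.261 0.017 0 0.018; -0.234 -0.051 0.261 0.017 0 0.018"}}

```text
t: 14.3
tcp_pos: [0.5121, -0.1453, 0.2795]
orientation: [[0.04, 0.999, -0.031], [0.767, -0.051, -0.639], [-0.64, 0.001, -0.769]]
contact_force: [0.4, -0.0, -2.1]
grip_width: 0.0161
```

Run:
```python
from h import *
s=stat(); t,Rr=grip(); R=np.array(s["orientation"]); C=np.array(s["tcp_pos"])+R@t; Rd=R@Rr
print("model disc C",C.round(4),"hole",(C+.066*Rd[:,2]).round(4),"axis",Rd[:,0].round(3))
for n in ("scene","top","wrist"):
    p=camera(n)
    if n=="wrist": save(p,n+"4")
    else:
      c=w2p(p,HS)[0].astype(int); x0=max(c[0]-70,0); y0=max(c[1]-60,0); save(p,n+"4",(x0,y0,x0+150,y0+120),5)
    for t in ("blank","hole","hook_seat","hook_tip"):
        print(n,t,[(round(a["score"],2),c2w(p,a["location"])[0].round(4).tolist()) for a in mark_of(p,t) if np.linalg.norm(c2w(p,a["location"])[0]-HS)<.15])
    P,u,v=cloud(p)
    if n!="wrist":
      Dp=(P-C)@Rd; m=(np.abs(Dp[:,0])<.025)&(np.hypot(Dp[:,1],Dp[:,2])<.095)&(Dp[:,1]<.02)&(Dp[:,2]<.088); Q=P[m]
      w,V=np.linalg.eigh(np.cov(Q.T)); print(n,len(Q),"normal",V[:,0].round(3),"local min/max",Dp[m].min(0).round(4),Dp[m].max(0).round(4),"mean",Dp[m].mean(0).round(4))
print(env.read_state()["t"])
```

```text
t 14.3 tcp [ 0.5121 -0.1453  0.2795] F [ 0.424 -0.041 -2.054] [0. 0. 0.] w 0.0161 q [-33.2, 28.6, 37.0, 104.0, 27.6, 57.5, -18.5]
model disc C [ 0.5104 -0.168   0.2321] hole [ 0.5105 -0.1679  0.2981] axis [ 0.998 -0.056 -0.001]
scene blank [(0.83, [0.5097, -0.1687, 0.2365])]
scene hole [(0.59, [0.5114, -0.1697, 0.2981]), (0.34, [0.5609, -0.1679, 0.2811])]
scene hook_seat [(0.43, [0.5735, -0.1688, 0.281]), (0.24, [0.5097, -0.1713, 0.3])]
scene hook_tip [(0.4, [0.5583, -0.1666, 0.279])]
scene 794 normal [ 0.999 -0.047  0.027] local min/max [-0.0081 -0.0837 -0.0823] [0.0145 0.0199 0.0878] mean [ 0.0059 -0.0219  0.0105]
top blank [(0.66, [0.5102, -0.1629, 0.228])]
top hole [(0.88, [0.5117, -0.1657, 0.2937])]
top hook_seat [(0.38, [0.5788, -0.1664, 0.279])]
top hook_tip [(0.53, [0.5596, -0.1679, 0.2846])]
top 246 normal [ 0.997 -0.028 -0.071] local min/max [-0.0068 -0.0782 -0.0795] [0.0106 0.0198 0.0879] mean [-0.001  -0.026   0.0442]
wrist blank [(0.79, [0.5124, -0.1662, 0.2345])]
wrist hole []
wrist hook_seat []
wrist hook_tip []
15.05
```

View pics/scene4.png

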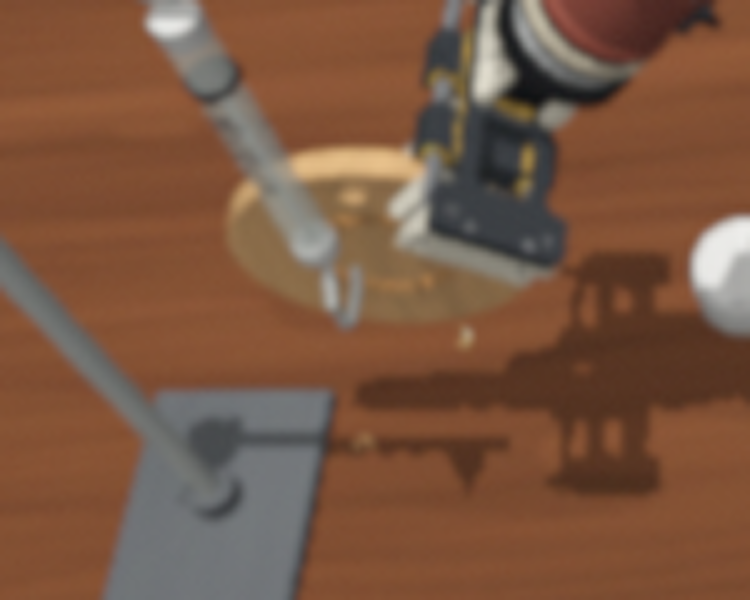

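View pics/top4.png

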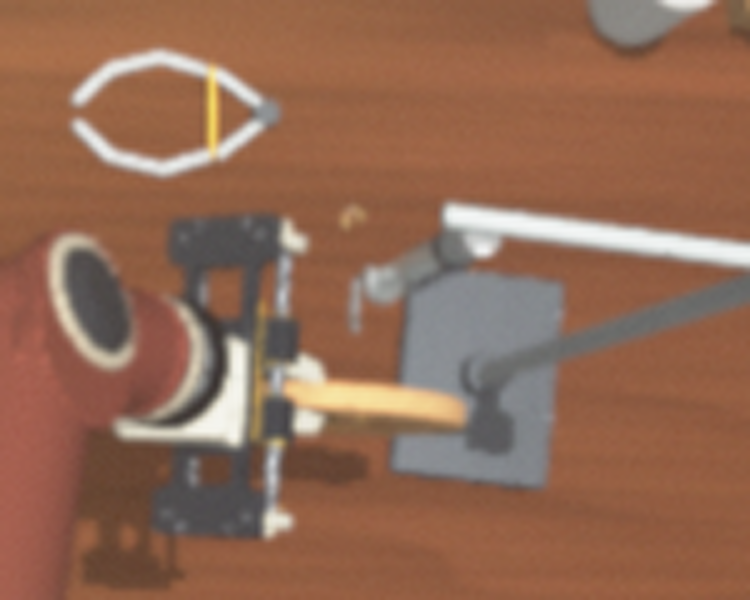

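View pics/wrist4.png

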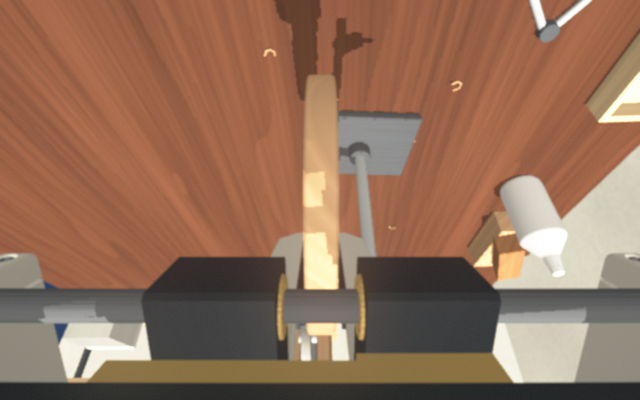

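All three views agree with the carried-pose model. The hole is near (0.511,-0.168,0.298), and the hook tip near (0.559,-0.168,0.283). In the scene crop the hole is at about (352,197), behind and left of the hook at (350,300). In the top crop the hook is at (357,300) and the disc at (375,400) below it. I'll approach to just short of the tip.

Run:
```python
from h import *
tp,R=tcp_for_disc2(hookp(-.034,.003),HY); rows(tp,R,fr=(.3,.6,.9,1,1))
```

```text
t 15.05 full [0.0535, 0.1548, 0.0665] [-0.0001, -0.0001, -0.0001] mm 35.4
0.0161 0.0464 0.0200 -0.0000 -0.0000 -0.0000; 0.0321 0.0929 0.0399 -0.0001 -0.0000 -0.0000; 0.0482 0.1393 0.0599 -0.0001 -0.0001 -0.0001; 0.0535 0.1548 0.0665 -0.0001 -0.0001 -0.0001; 0.0535 0.1548 0.0665 -0.0001 -0.0001 -0.0001
```

Emit:
{"op": "move_arm", "data": {"rows": "0.016 0.046 0.02 0 0 0; 0.032 0.093 0.04 0 0 0; 0.048 0.139 0.06 0 0 0; 0.0535 0.155 0.0665 0 0 0; 0.0535 0.155 0.0665 0 0 0"}}

```text
t: 15.68
tcp_pos: [0.5441, -0.1452, 0.2622]
orientation: [[0.038, 0.999, -0.029], [0.768, -0.048, -0.639], [-0.639, 0.001, -0.769]]
contact_force: [-0.2, -0.4, -1.8]
grip_width: 0.0158
```

```bash
cat >> h.py <<'E'
def disc():
    s=env.read_state(); t,Rr=grip(); R=np.array(s["orientation"]); C=np.array(s["tcp_pos"])+R@t; Rd=R@Rr
    return C,Rd,C+.066*Rd[:,2]
def rel():
    C,Rd,H=disc(); return (discR(HY).T@(H-HS))
E
python3 - <<'E'
from h import *
s=stat(); C,Rd,H=disc(); print("rel",rel().round(4),"H",H.round(4))
for n in ("scene","top"):
    p=camera(n)
    for t in ("hole","hook_tip","hook_seat"):
        print(n,t,[(round(a["score"],2),c2w(p,a["location"])[0].round(4).tolist()) for a in mark_of(p,t) if np.linalg.norm(c2w(p,a["location"])[0]-HS)<.08])
    # overlay hole outline + hook model
    c=w2p(p,HS)[0].astype(int); x0=c[0]-40; y0=c[1]-35; k=8
    im=cv2.resize(p["image"][y0:y0+70,x0:x0+80,::-1],None,fx=k,fy=k,interpolation=cv2.INTER_CUBIC)
    def dr(P,col):
        q=((w2p(p,P)-[x0,y0]+.5)*k).astype(int); cv2.polylines(im,[q.reshape(-1,1,2)],False,col,1)
    a=np.linspace(0,2*np.pi,40)
    for xx in(.008,): dr(C+(Rd@np.array([xx+0*a,.009*np.cos(a),.066+.009*np.sin(a)])).T,(0,255,0)); dr(C+(Rd@np.array([xx+0*a,.085*np.cos(a),.085*np.sin(a)])).T,(255,255,0))
    hk=np.array([[-.018,0,.0045],[-.010,0,-.0025],[.009,0,-.0025],[.014,0,.002],[.014,0,.0275],[0,0,.057]])
    dr(HS+(discR(HY)@hk.T).T,(0,0,255))
    cv2.imwrite(f"pics/{n}5.png",im)
E
```

```text
t 15.68 tcp [ 0.5441 -0.1452  0.2622] F [-0.167 -0.424 -1.846] [0. 0. 0.] w 0.0158 q [-30.9, 32.4, 35.8, 100.4, 25.9, 56.7, -17.3]
rel [-0.0339 -0.0002  0.0028] H [ 0.5426 -0.1679  0.2808]
scene hole [(0.87, [0.5449, -0.1726, 0.2855])]
scene hook_tip [(0.48, [0.5575, -0.1712, 0.2817])]
scene hook_seat [(0.46, [0.5763, -0.1667, 0.2828])]
top hole [(0.67, [0.5434, -0.1712, 0.2784])]
top hook_tip [(0.58, [0.5571, -0.1685, 0.2864])]
top hook_seat [(0.42, [0.5746, -0.1661, 0.2794])]
```

View pics/scene5.png

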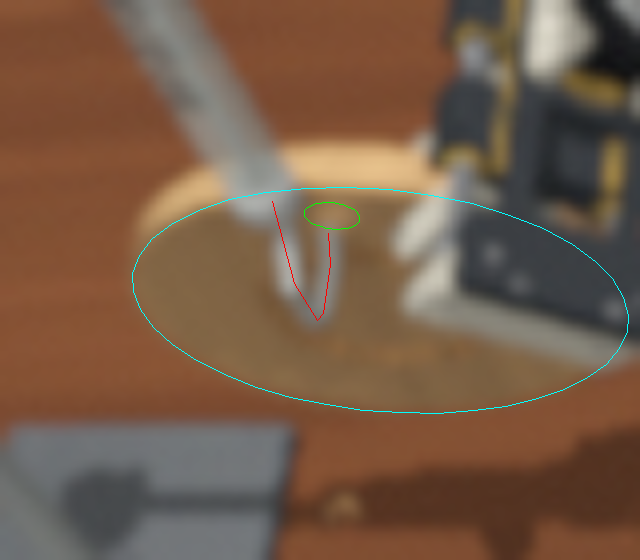

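View pics/top5.png

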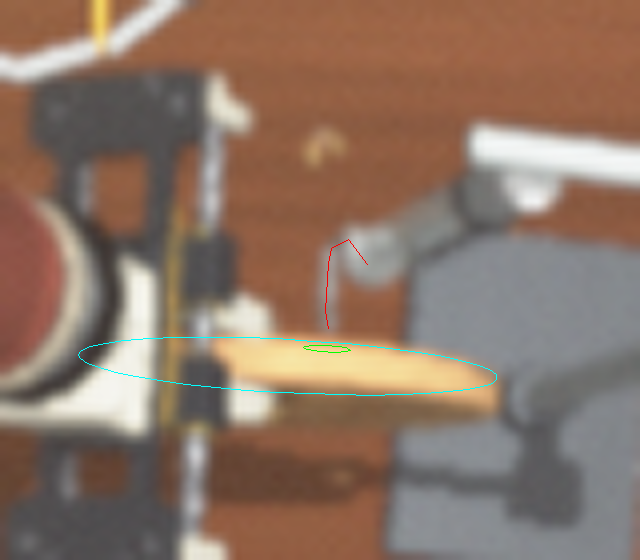

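The overlay shows the model hole (green) on the bright hole at (330,213). The model hook (red) lies within a pixel of the real one, which sits about 0.7 mm further to +y. I'll thread it on in steps.

```bash
sed -i 's/HS=np.array(\[.5765,-.1695,.278\])/HS=np.array([.5765,-.1688,.278])/' h.py
python3 - <<'E'
from h import *
tp,R=tcp_for_disc2(hookp(-.018,.002),HY); rows(tp,R,fr=(.25,.5,.75,1,1))
E
```

```text
t 16.07 full [0.0059, 0.0803, 0.0026] [-0.0001, -0.0002, -0.0001] mm 16.1
0.0015 0.0201 0.0006 -0.0000 -0.0000 -0.0000; 0.0030 0.0401 0.0013 -0.0000 -0.0001 -0.0000; 0.0044 0.0602 0.0019 -0.0001 -0.0001 -0.0001; 0.0059 0.0803 0.0026 -0.0001 -0.0002 -0.0001; 0.0059 0.0803 0.0026 -0.0001 -0.0002 -0.0001
```

Emit:
{"op": "move_arm", "data": {"rows": "0.0015 0.02 0 0 0 0; 0.003 0.04 0.001 0 0 0; 0.0045 0.06 0.002 0 0 0; 0.006 0.08 0.0025 0 0 0; 0.006 0.08 0.0025 0 0 0"}}

```text
t: 16.7
tcp_pos: [0.5603, -0.1452, 0.2614]
orientation: [[0.038, 0.999, -0.028], [0.768, -0.047, -0.638], [-0.639, 0.002, -0.769]]
contact_force: [0.3, 0.4, -2.1]
grip_width: 0.0161
```

```bash
cat >> h.py <<'E'
def over(n,name,k=8):
    C,Rd,H=disc(); p=camera(n); c=w2p(p,HS)[0].astype(int); x0=c[0]-40; y0=c[1]-35
    im=cv2.resize(p["image"][y0:y0+70,x0:x0+80,::-1],None,fx=k,fy=k,interpolation=cv2.INTER_CUBIC)
    raw=im.copy()
    def dr(P,col):
        q=((w2p(p,P)-[x0,y0]+.5)*k).astype(int); cv2.polylines(im,[q.reshape(-1,1,2)],False,col,1)
    a=np.linspace(0,2*np.pi,40)
    dr(C+(Rd@np.array([.008+0*a,.009*np.cos(a),.066+.009*np.sin(a)])).T,(0,255,0)); dr(C+(Rd@np.array([.008+0*a,.085*np.cos(a),.085*np.sin(a)])).T,(255,255,0))
    hk=np.array([[-.018,0,.0045],[-.010,0,-.0025],[.009,0,-.0025],[.014,0,.002],[.014,0,.0275],[0,0,.057]])
    dr(HS+(discR(HY)@hk.T).T,(0,0,255))
    cv2.imwrite(f"pics/{name}.png",im); return p
E
python3 - <<'E'
from h import *
s=stat(3); print("rel",rel().round(4))
over("scene","s6")
tp,R=tcp_for_disc2(hookp(-.002,0.0005),HY); rows(tp,R,fr=(.25,.5,.75,1,1))
E
```

```text
t 16.85 tcp [ 0.5598 -0.1452  0.2615] F [-0.242  0.305 -2.106] [0.599 0.638 0.296] w 0.0157 q [-29.9, 33.7, 35.3, 98.0, 25.2, 57.4, -16.4]
rel [-0.0182 -0.0001  0.002 ]
t 16.9 full [0.0049, 0.081, 0.006] [-0.0003, -0.0001, -0.0001] mm 16.3
0.0012 0.0202 0.0015 -0.0001 -0.0000 -0.0000; 0.0024 0.0405 0.0030 -0.0001 -0.0001 -0.0001; 0.0036 0.0607 0.0045 -0.0002 -0.0001 -0.0001; 0.0049 0.0810 0.0060 -0.0003 -0.0001 -0.0001; 0.0049 0.0810 0.0060 -0.0003 -0.0001 -0.0001
```

View pics/s6.png

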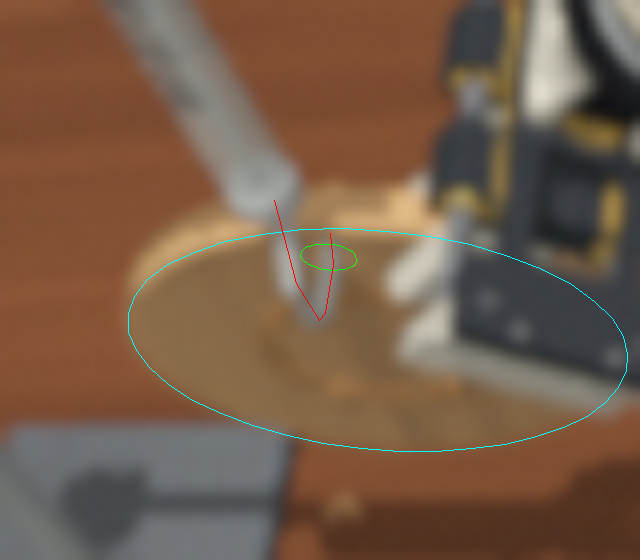

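The tip has disappeared into the hole at (328,257) with no contact force. I'll continue on.

Emit:
{"op": "move_arm", "data": {"rows": "0.001 0.02 0.001 0 0 0; 0.0025 0.04 0.003 0 0 0; 0.0035 0.06 0.0045 0 0 0; 0.005 0.08 0.006 0 0 0; 0.005 0.08 0.006 0 0 0"}}

```text
t: 17.52
tcp_pos: [0.5761, -0.146, 0.2598]
orientation: [[0.038, 0.999, -0.029], [0.768, -0.047, -0.638], [-0.639, 0.002, -0.769]]
contact_force: [0.1, -1.4, -2.5]
grip_width: 0.0158
```

Run:
```python
from h import *
s=stat(8); print("rel",rel().round(4))
over("scene","s7")
tp,R=tcp_for_disc2(hookp(-.0015,-.012),HY); rows(tp,R)
```

```text
t 17.93 tcp [ 0.5757 -0.146   0.26  ] F [ 0.052  0.188 -2.135] [0.557 0.361 0.436] w 0.0161 q [-28.8, 35.1, 34.8, 95.5, 24.4, 58.2, -15.4]
rel [-0.0023  0.      0.0005]
t 17.98 full [0.0396, 0.0037, 0.0483] [-0.0002, -0.0002, -0.0001] mm 12.5
0.0079 0.0007 0.0097 -0.0000 -0.0000 -0.0000; 0.0158 0.0015 0.0193 -0.0001 -0.0001 -0.0000; 0.0238 0.0022 0.0290 -0.0001 -0.0001 -0.0000; 0.0317 0.0029 0.0386 -0.0002 -0.0001 -0.0000; 0.0396 0.0037 0.0483 -0.0002 -0.0002 -0.0001
```

View pics/s7.png

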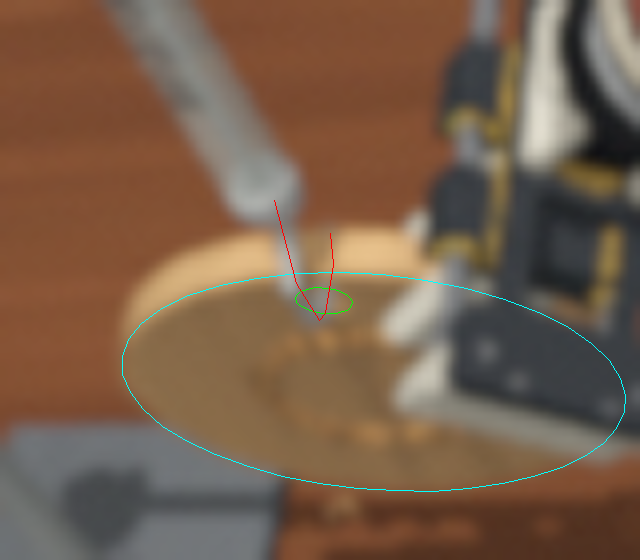

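The disc is on the hook with the hole over the flat bottom. The weight reads about 2.1 N, so I expect about 40 mm of travel. Lowering slowly.

Emit:
{"op": "move_arm", "data": {"rows": "0.008 0.001 0.01 0 0 0; 0.016 0.0015 0.0195 0 0 0; 0.024 0.002 0.029 0 0 0; 0.032 0.003 0.0385 0 0 0; 0.04 0.0035 0.048 0 0 0"}}

```text
t: 18.6
tcp_pos: [0.5765, -0.146, 0.2473]
orientation: [[0.038, 0.999, -0.029], [0.768, -0.047, -0.638], [-0.639, 0.002, -0.769]]
contact_force: [0.5, -0.3, -1.1]
grip_width: 0.0159
```

Run:
```python
from h import *
s=stat(2); print("rel",rel().round(4))
tp,R=tcp_for_disc2(hookp(-.0015,-.027),HY); rows(tp,R)
```

```text
t 18.7 tcp [ 0.5765 -0.146   0.2472] F [ 0.386  0.025 -1.891] [0.016 0.088 0.275] w 0.0159 q [-28.7, 36.0, 34.7, 96.3, 24.3, 56.7, -16.1]
rel [-0.0015  0.0001 -0.0123]
t 18.7 full [0.0467, 0.0001, 0.0571] [-0.0004, -0.0001, 0.0002] mm 14.8
0.0093 0.0000 0.0114 -0.0001 -0.0000 0.0000; 0.0187 0.0000 0.0228 -0.0001 -0.0000 0.0001; 0.0280 0.0001 0.0343 -0.0002 -0.0001 0.0001; 0.0374 0.0001 0.0457 -0.0003 -0.0001 0.0001; 0.0467 0.0001 0.0571 -0.0004 -0.0001 0.0002
```

Emit:
{"op": "move_arm", "data": {"rows": "0.0095 0 0.0115 0 0 0; 0.0185 0 0.023 0 0 0; 0.028 0 0.034 0 0 0; 0.0375 0 0.0455 0 0 0; 0.0465 0 0.057 0 0 0"}}

```text
t: 19.32
tcp_pos: [0.5766, -0.1461, 0.2324]
orientation: [[0.037, 0.999, -0.029], [0.768, -0.047, -0.638], [-0.639, 0.002, -0.769]]
contact_force: [0.2, 0.5, -1.4]
grip_width: 0.016
```

Run:
```python
from h import *
s=stat(6); print("rel",rel().round(4))
over("scene","s8")
tp,R=tcp_for_disc2(hookp(-.0015,-.041),HY); rows(tp,R)
```

```text
t 19.62 tcp [ 0.5766 -0.1461  0.2326] F [ 0.538  0.064 -0.853] [0.213 0.376 0.387] w 0.0159 q [-28.5, 37.0, 34.5, 97.2, 24.3, 55.0, -17.0]
rel [-0.0014  0.     -0.0268]
t 19.68 full [0.0455, -0.0005, 0.0544] [-0.0002, -0.0001, 0.0] mm 14.2
0.0091 -0.0001 0.0109 -0.0000 -0.0000 0.0000; 0.0182 -0.0002 0.0218 -0.0001 -0.0000 0.0000; 0.0273 -0.0003 0.0327 -0.0001 -0.0001 0.0000; 0.0364 -0.0004 0.0436 -0.0002 -0.0001 0.0000; 0.0455 -0.0005 0.0544 -0.0002 -0.0001 0.0000
```

View pics/s8.png

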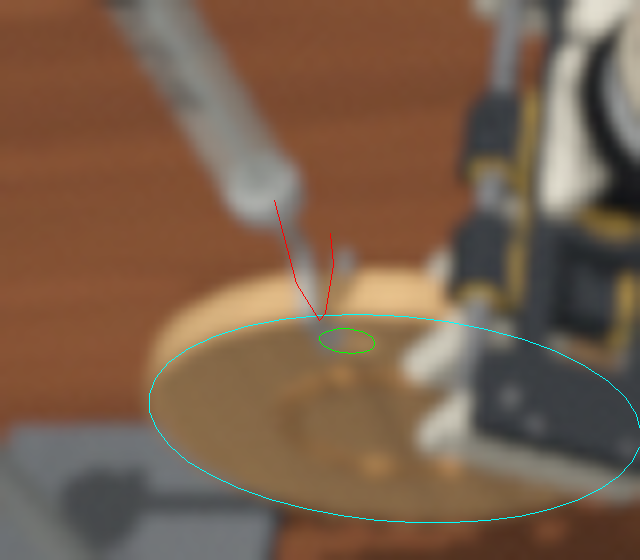

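The hook is moving down with the disc, and its tip now shows behind the disc at (345,262). The residual is about 0.9–1.1 N. I'll lower further.

Emit:
{"op": "move_arm", "data": {"rows": "0.009 0 0.011 0 0 0; 0.018 0 0.022 0 0 0; 0.0275 0 0.033 0 0 0; 0.0365 0 0.0435 0 0 0; 0.0455 0 0.0545 0 0 0"}}

```text
t: 20.3
tcp_pos: [0.5767, -0.1462, 0.2183]
orientation: [[0.038, 0.999, -0.029], [0.768, -0.047, -0.639], [-0.639, 0.002, -0.769]]
contact_force: [0.7, -0.5, -0.3]
grip_width: 0.016
```

Run:
```python
from h import *
s=stat(16); print("rel",rel().round(4))
tp,R=tcp_for_disc2(hookp(-.0015,-.047),HY); rows(tp,R)
```

```text
t 21.1 tcp [ 0.5766 -0.1461  0.2185] F [ 0.701 -0.161 -0.282] [0.425 0.502 0.367] w 0.0158 q [-28.4, 38.1, 34.4, 98.0, 24.3, 53.4, -17.8]
rel [-0.0014 -0.     -0.041 ]
t 21.1 full [0.0193, -0.0007, 0.0231] [-0.0002, -0.0001, 0.0001] mm 6.0
0.0039 -0.0001 0.0046 -0.0000 -0.0000 0.0000; 0.0077 -0.0003 0.0092 -0.0001 -0.0000 0.0000; 0.0116 -0.0004 0.0138 -0.0001 -0.0000 0.0000; 0.0154 -0.0005 0.0184 -0.0001 -0.0001 0.0000; 0.0193 -0.0007 0.0231 -0.0002 -0.0001 0.0001
```

Run:
```python
from h import *
tp,R=tcp_for_disc2(hookp(.0005,-.0467),HY); rows(tp,R,fr=(.2,.4,.7,1,1))
```

```text
t 21.1 full [0.0183, 0.0093, 0.022] [-0.0002, -0.0001, 0.0001] mm 6.0
0.0037 0.0019 0.0044 -0.0000 -0.0000 0.0000; 0.0073 0.0037 0.0088 -0.0001 -0.0000 0.0000; 0.0128 0.0065 0.0154 -0.0001 -0.0000 0.0000; 0.0183 0.0093 0.0220 -0.0002 -0.0001 0.0001; 0.0183 0.0093 0.0220 -0.0002 -0.0001 0.0001
```

Emit:
{"op": "move_arm", "data": {"rows": "0.0035 0.002 0.0045 0 0 0; 0.0075 0.0035 0.009 0 0 0; 0.013 0.0065 0.0155 0 0 0; 0.018 0.009 0.022 0 0 0; 0.018 0.009 0.022 0 0 0"}}

```text
t: 21.72
tcp_pos: [0.578, -0.1463, 0.2125]
orientation: [[0.038, 0.999, -0.03], [0.768, -0.048, -0.638], [-0.639, 0.001, -0.769]]
contact_force: [-1.9, 0.4, 0.4]
grip_width: 0.016
```

Run:
```python
from h import *
s=stat(16); print("rel",rel().round(4))
over("scene","s9"); over("top","t9")
```

```text
t 22.52 tcp [ 0.5784 -0.1463  0.2128] F [-1.377 -0.002 -0.059] [0.592 0.43  0.467] w 0.0157 q [-28.3, 38.7, 34.3, 98.1, 24.2, 52.9, -18.1]
rel [ 0.0004 -0.0001 -0.0466]
```

View pics/s9.png

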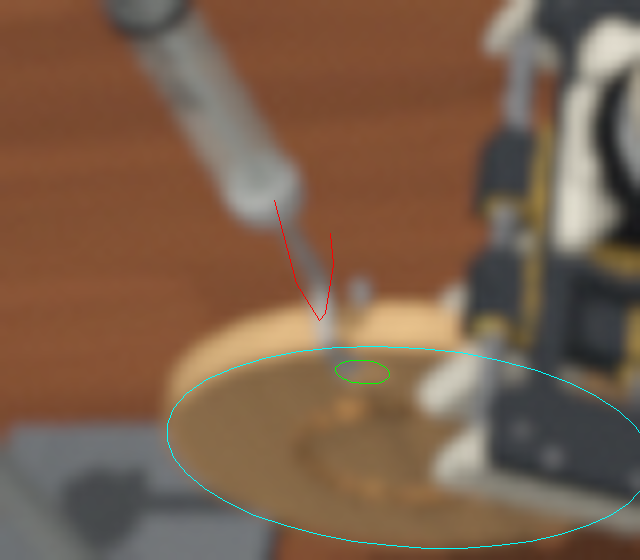

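View pics/t9.png

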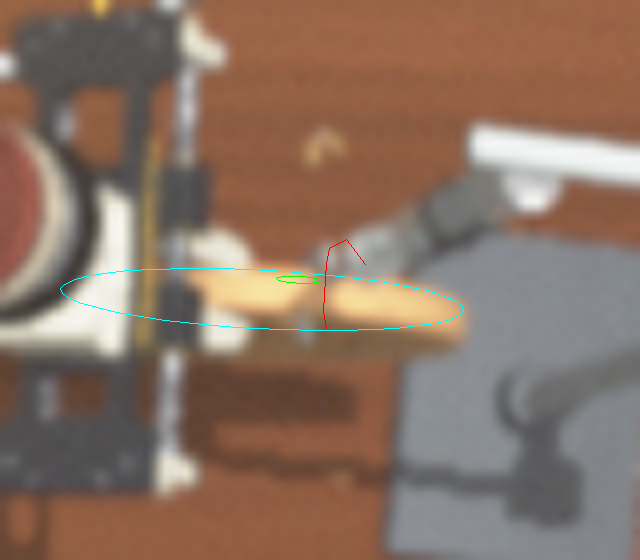

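The vertical force is about zero, so the spring carries the weight. There is a slight sideways load (Fx about -1.4 N), so I'll ease back about 1 mm in x before releasing.

Emit:
{"op": "move_arm", "data": {"rows": "0 -0.002 0 0 0 0; 0 -0.004 0 0 0 0; 0 -0.005 0 0 0 0; 0 -0.005 0 0 0 0; 0 -0.005 0 0 0 0"}}

```text
t: 23.25
tcp_pos: [0.578, -0.1461, 0.213]
orientation: [[0.038, 0.999, -0.027], [0.768, -0.046, -0.638], [-0.639, 0.003, -0.769]]
contact_force: [1.1, 0.2, -0.2]
grip_width: 0.0158
```

Run:
```python
from h import *
s=stat(12); print("rel",rel().round(4)); np.savez("hang.npz",p=s["tcp_pos"],R=s["orientation"])
```

```text
t 23.85 tcp [ 0.5775 -0.146   0.2127] F [ 1.247 -0.053  0.131] [0.506 0.494 0.414] w 0.0159 q [-28.3, 38.6, 34.4, 98.2, 24.2, 52.8, -18.1]
rel [-0.0005  0.0001 -0.0467]
```

Emit:
{"op": "move_arm", "data": {"rows": "0 0.001 0 0 0 0; 0 0.002 0 0 0 0; 0 0.0025 0 0 0 0; 0 0.0025 0 0 0 0; 0 0.0025 0 0 0 0"}}

```text
t: 24.48
tcp_pos: [0.5776, -0.1461, 0.2126]
orientation: [[0.038, 0.999, -0.029], [0.768, -0.048, -0.638], [-0.639, 0.002, -0.769]]
contact_force: [-0.3, 0.3, 1.2]
grip_width: 0.0161
```

Emit:
{"op": "move_arm", "data": {"rows": "0 0 0 0 0 0; 0 0 0 0 0 0; 0 0 0 0 0 0; 0 0 0 0 0 0; 0 0 0 0 0 0", "hand": 0.55}}

```text
t: 25.1
tcp_pos: [0.5776, -0.1461, 0.2126]
orientation: [[0.038, 0.999, -0.029], [0.768, -0.048, -0.638], [-0.639, 0.001, -0.769]]
contact_force: [0.5, -0.2, 0.3]
grip_width: 0.0511
```

Run:
```python
from h import *
s=stat(2); over("scene","s10"); save(camera("wrist"),"w10"); over("top","t10")
```

```text
t 25.2 tcp [ 0.5776 -0.146   0.2126] F [ 0.254 -0.185  0.2  ] [0.71  0.199 0.204] w 0.0511 q [-28.3, 38.6, 34.3, 98.2, 24.2, 52.9, -18.1]
```

View pics/s10.png

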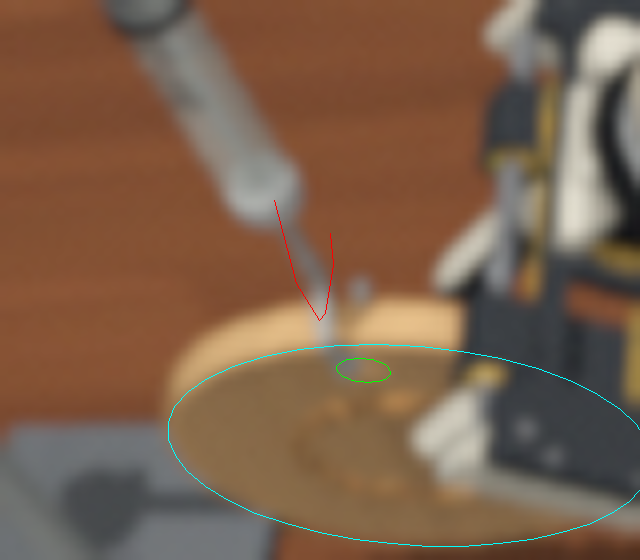

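View pics/w10.png

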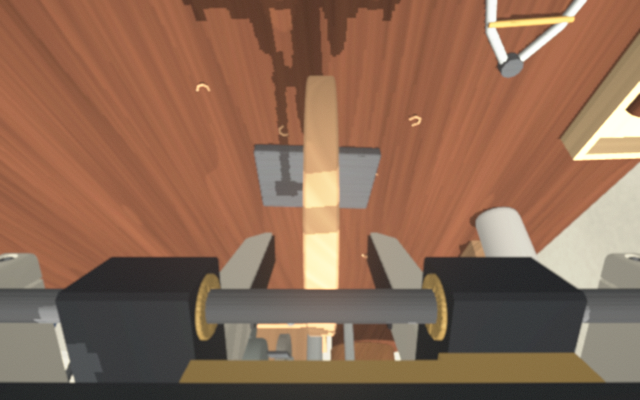

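The disc hangs free between the open fingers: at column 320 in the wrist view with fingers at 250 and 390, and unmoved in the scene view. I'll wait.

Emit:
{"op": "move_arm", "data": {"rows": "0 0 0 0 0 0; 0 0 0 0 0 0; 0 0 0 0 0 0; 0 0 0 0 0 0; 0 0 0 0 0 0"}}

```text
t: 25.98
tcp_pos: [0.5776, -0.1461, 0.2126]
orientation: [[0.038, 0.999, -0.029], [0.768, -0.048, -0.638], [-0.639, 0.001, -0.769]]
contact_force: [-0.2, 0.1, 0.3]
grip_width: 0.0514
```

Emit:
{"op": "move_arm", "data": {"rows": "0 0 0 0 0 0; 0 0 0 0 0 0; 0 0 0 0 0 0; 0 0 0 0 0 0; 0 0 0 0 0 0"}}

```text
t: 26.6
tcp_pos: [0.5776, -0.1461, 0.2126]
orientation: [[0.038, 0.999, -0.029], [0.768, -0.048, -0.638], [-0.639, 0.001, -0.769]]
contact_force: [0.8, 1.3, 0.1]
grip_width: 0.0514
```

Emit:
{"op": "move_arm", "data": {"rows": "0 0 0 0 0 0; 0 0 0 0 0 0; 0 0 0 0 0 0; 0 0 0 0 0 0; 0 0 0 0 0 0"}}

```text
t: 27.22
tcp_pos: [0.5776, -0.1461, 0.2126]
orientation: [[0.038, 0.999, -0.029], [0.768, -0.048, -0.638], [-0.639, 0.001, -0.769]]
contact_force: [0.2, -0.3, 0.3]
grip_width: 0.0512
```

Run:
```python
from h import *
# motion check: series of depth/images
ims=[];ws=[]
for i in range(10):
    p=camera("wrist"); ims.append(p["image"].astype(float)); ws.append(p)
C,Rd,H=disc()
for p in ws:
    P,u,v=cloud(p); D=(P-C)@Rd; m=(np.abs(D[:,0])<.02)&(np.hypot(D[:,1],D[:,2])<.1)&(D[:,1]>0.0)&(D[:,2]<.04); print(m.sum(),D[m].mean(0).round(4), np.median(D[m][:,0]).round(4))
print("t",env.read_state()["t"])
g=[cv2.cvtColor(i.astype(np.uint8),cv2.COLOR_RGB2GRAY)[80:250,290:350].astype(np.float32) for i in ims]
for i in range(1,10): print(np.round(cv2.phaseCorrelate(g[0],g[i]),3).tolist() if False else [round(x,3) for x in cv2.phaseCorrelate(g[0],g[i])[0]])
save(ws[-1],"w11")
```

```text
3467 [-0.0014  0.0788  0.0133] -0.0015
3460 [-0.0014  0.0789  0.0133] -0.0015
3457 [-0.0014  0.0789  0.0132] -0.0015
3451 [-0.0014  0.0789  0.0132] -0.0015
3458 [-0.0014  0.0789  0.0132] -0.0015
3451 [-0.0014  0.0789  0.0133] -0.0015
3466 [-0.0014  0.0788  0.0133] -0.0015
3457 [-0.0014  0.0788  0.0133] -0.0015
3459 [-0.0014  0.0788  0.0133] -0.0015
3462 [-0.0014  0.0788  0.0133] -0.0015
t 27.725
[0.053, -0.036]
[0.071, 0.016]
[0.027, -0.016]
[0.056, -0.017]
[0.066, -0.002]
[0.061, -0.034]
[0.046, -0.009]
[0.02, -0.02]
[0.038, -0.062]
```

The disc is quite still, with no drift over 0.5 s. I'll wait a little longer for margin, then regrip.

Emit:
{"op": "move_arm", "data": {"rows": "0 0 0 0 0 0; 0 0 0 0 0 0; 0 0 0 0 0 0; 0 0 0 0 0 0; 0 0 0 0 0 0"}}

```text
t: 28.35
tcp_pos: [0.5776, -0.1461, 0.2126]
orientation: [[0.038, 0.999, -0.029], [0.768, -0.048, -0.638], [-0.639, 0.001, -0.769]]
contact_force: [0.5, 0.8, 0.2]
grip_width: 0.0516
```

Emit:
{"op": "move_arm", "data": {"rows": "0 0 0 0 0 0; 0 0 0 0 0 0; 0 0 0 0 0 0; 0 0 0 0 0 0; 0 0 0 0 0 0"}}

```text
t: 28.98
tcp_pos: [0.5776, -0.1461, 0.2126]
orientation: [[0.038, 0.999, -0.029], [0.768, -0.048, -0.638], [-0.639, 0.001, -0.769]]
contact_force: [-0.1, -0.3, -0.1]
grip_width: 0.0514
```

Emit:
{"op": "move_arm", "data": {"rows": "0 0 0 0 0 0; 0 0 0 0 0 0; 0 0 0 0 0 0; 0 0 0 0 0 0; 0 0 0 0 0 0", "hand": 0}}

```text
t: 29.6
tcp_pos: [0.5776, -0.1461, 0.2126]
orientation: [[0.038, 0.999, -0.029], [0.768, -0.048, -0.638], [-0.639, 0.001, -0.769]]
contact_force: [-1.2, 0.2, -0.8]
grip_width: 0.0155
```

Run:
```python
from h import *
s=stat(4); print("rel",rel().round(4))
tp,R=tcp_for_disc2(hookp(-.0005,-.035),HY); rows(tp,R)
```

```text
t 29.8 tcp [ 0.5776 -0.1461  0.2126] F [-0.2    0.069  0.008] [0.871 0.533 0.448] w 0.0158 q [-28.3, 38.6, 34.3, 98.2, 24.2, 52.9, -18.1]
rel [-0.0004  0.     -0.0468]
t 29.8 full [-0.038, -0.0003, -0.0454] [-0.0007, -0.0002, 0.0001] mm 11.8
-0.0076 -0.0001 -0.0091 -0.0001 -0.0000 0.0000; -0.0152 -0.0001 -0.0182 -0.0003 -0.0001 0.0000; -0.0228 -0.0002 -0.0272 -0.0004 -0.0001 0.0001; -0.0304 -0.0002 -0.0363 -0.0005 -0.0002 0.0001; -0.0380 -0.0003 -0.0454 -0.0007 -0.0002 0.0001
```

Regripped. I'll raise slowly, about 16 mm per call.

Emit:
{"op": "move_arm", "data": {"rows": "-0.01 0 -0.012 0 0 0; -0.0205 0 -0.0245 0 0 0; -0.031 0 -0.037 0 0 0; -0.041 0 -0.049 0 0 0; -0.0515 0 -0.0615 0 0 0"}}

```text
t: 30.42
tcp_pos: [0.5776, -0.1461, 0.2288]
orientation: [[0.038, 0.999, -0.029], [0.769, -0.048, -0.638], [-0.639, 0.001, -0.769]]
contact_force: [0.3, -0.8, -0.2]
grip_width: 0.0155
```

Emit:
{"op": "move_arm", "data": {"rows": "-0.01 0 -0.012 0 0 0; -0.0205 0 -0.0245 0 0 0; -0.031 0 -0.037 0 0 0; -0.041 0 -0.049 0 0 0; -0.0515 0 -0.0615 0 0 0"}}

```text
t: 31.05
tcp_pos: [0.5775, -0.146, 0.2449]
orientation: [[0.037, 0.999, -0.029], [0.769, -0.048, -0.638], [-0.638, 0.001, -0.77]]
contact_force: [0.3, 0.4, -1.9]
grip_width: 0.0159
```

Run:
```python
from h import *
s=stat(); print("rel",rel().round(4))
tp,R=tcp_for_disc2(hookp(-.0015,.0005),HY); rows(tp,R)
```

```text
t 31.05 tcp [ 0.5775 -0.146   0.2449] F [ 0.302  0.439 -1.91 ] [0. 0. 0.] w 0.0159 q [-28.5, 36.2, 34.6, 96.2, 24.3, 56.6, -16.2]
rel [-0.0005  0.0001 -0.0146]
t 31.05 full [-0.0486, -0.0046, -0.0577] [-0.0007, -0.0005, 0.0002] mm 15.1
-0.0097 -0.0009 -0.0115 -0.0001 -0.0001 0.0000; -0.0195 -0.0018 -0.0231 -0.0003 -0.0002 0.0001; -0.0292 -0.0028 -0.0346 -0.0004 -0.0003 0.0001; -0.0389 -0.0037 -0.0461 -0.0006 -0.0004 0.0001; -0.0486 -0.0046 -0.0577 -0.0007 -0.0005 0.0002
```

Emit:
{"op": "move_arm", "data": {"rows": "-0.01 -0.001 -0.0115 0 0 0; -0.0195 -0.002 -0.023 0 0 0; -0.029 -0.003 -0.0345 0 0 0; -0.039 -0.0035 -0.046 -0.0005 0 0; -0.0485 -0.0045 -0.0575 -0.0005 -0.0005 0"}}

```text
t: 31.68
tcp_pos: [0.5764, -0.1461, 0.2601]
orientation: [[0.038, 0.999, -0.029], [0.768, -0.047, -0.638], [-0.639, 0.002, -0.769]]
contact_force: [-0.3, -0.3, -1.3]
grip_width: 0.016
```

Run:
```python
from h import *
s=stat(2); print("rel",rel().round(4))
over("scene","s12")
tp,R=tcp_for_disc2(hookp(-.018,.0025),HY); rows(tp,R)
```

```text
t 31.77 tcp [ 0.5767 -0.1461  0.2603] F [ 0.05   0.161 -2.337] [0.015 0.248 0.364] w 0.0163 q [-28.7, 35.1, 34.8, 95.4, 24.4, 58.2, -15.4]
rel [-0.0014 -0.0001  0.0008]
t 31.82 full [-0.0059, -0.0828, -0.0076] [-0.0001, -0.0001, 0.0001] mm 16.7
-0.0012 -0.0166 -0.0015 -0.0000 -0.0000 0.0000; -0.0024 -0.0331 -0.0031 -0.0000 -0.0000 0.0000; -0.0036 -0.0497 -0.0046 -0.0001 -0.0000 0.0001; -0.0047 -0.0663 -0.0061 -0.0001 -0.0001 0.0001; -0.0059 -0.0828 -0.0076 -0.0001 -0.0001 0.0001
```

View pics/s12.png

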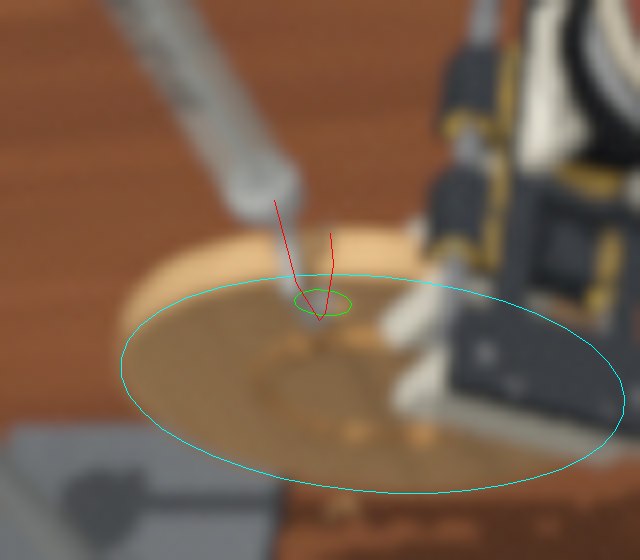

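The picture matches the one from going on: the hook is back at the top of its travel and centred in the hole. Backing off the way it came.

Emit:
{"op": "move_arm", "data": {"rows": "-0.001 -0.0165 -0.0015 0 0 0; -0.0025 -0.033 -0.003 0 0 0; -0.0035 -0.05 -0.0045 0 0 0; -0.0045 -0.066 -0.006 0 0 0; -0.006 -0.083 -0.0075 0 0 0"}}

```text
t: 32.45
tcp_pos: [0.5598, -0.1452, 0.262]
orientation: [[0.038, 0.999, -0.028], [0.768, -0.047, -0.638], [-0.639, 0.002, -0.769]]
contact_force: [0.5, -0.3, -1.9]
grip_width: 0.0157
```

Run:
```python
from h import *
s=stat(2); print("rel",rel().round(4))
tp,R=tcp_for_disc2(hookp(-.038,.004),HY); rows(tp,R)
```

```text
t 32.55 tcp [ 0.5596 -0.1453  0.262 ] F [-0.838  0.205 -1.716] [0.272 0.62  0.651] w 0.0158 q [-29.9, 33.6, 35.3, 98.0, 25.2, 57.5, -16.3]
rel [-0.0184 -0.0001  0.0026]
t 32.55 full [-0.004, -0.0977, -0.0063] [-0.0003, -0.0001, 0.0001] mm 19.6
-0.0008 -0.0195 -0.0013 -0.0001 -0.0000 0.0000; -0.0016 -0.0391 -0.0025 -0.0001 -0.0001 0.0000; -0.0024 -0.0586 -0.0038 -0.0002 -0.0001 0.0000; -0.0032 -0.0782 -0.0050 -0.0002 -0.0001 0.0000; -0.0040 -0.0977 -0.0063 -0.0003 -0.0001 0.0001
```

Emit:
{"op": "move_arm", "data": {"rows": "-0.001 -0.0195 -0.0015 0 0 0; -0.0015 -0.039 -0.0025 0 0 0; -0.0025 -0.0585 -0.004 0 0 0; -0.003 -0.078 -0.005 0 0 0; -0.004 -0.0975 -0.0065 0 0 0"}}

```text
t: 33.17
tcp_pos: [0.5398, -0.1441, 0.2635]
orientation: [[0.038, 0.999, -0.029], [0.768, -0.047, -0.638], [-0.639, 0.002, -0.769]]
contact_force: [0.2, -0.2, -1.3]
grip_width: 0.0161
```

Run:
```python
from h import *
s=stat(); print("rel",rel().round(4))
tp,R=tcp_for_disc2(hookp(-.07,.02),HY); rows(tp,R)
```

```text
t 33.17 tcp [ 0.5398 -0.1441  0.2635] F [ 0.202 -0.2   -1.343] [0. 0. 0.] w 0.0161 q [-31.3, 32.0, 36.0, 101.0, 26.1, 56.6, -17.6]
rel [-0.0382  0.      0.0041]
t 33.17 full [-0.0506, -0.1587, -0.0619] [-0.0003, -0.0001, 0.0001] mm 35.5
-0.0101 -0.0317 -0.0124 -0.0001 -0.0000 0.0000; -0.0202 -0.0635 -0.0248 -0.0001 -0.0001 0.0000; -0.0303 -0.0952 -0.0371 -0.0002 -0.0001 0.0000; -0.0405 -0.1270 -0.0495 -0.0002 -0.0001 0.0000; -0.0506 -0.1587 -0.0619 -0.0003 -0.0001 0.0001
```

Emit:
{"op": "move_arm", "data": {"rows": "-0.01 -0.032 -0.0125 0 0 0; -0.02 -0.0635 -0.025 0 0 0; -0.03 -0.095 -0.037 0 0 0; -0.0405 -0.127 -0.0495 0 0 0; -0.05 -0.159 -0.062 0 0 0"}}

```text
t: 33.8
tcp_pos: [0.5076, -0.1424, 0.2797]
orientation: [[0.038, 0.999, -0.029], [0.768, -0.047, -0.638], [-0.639, 0.002, -0.769]]
contact_force: [0.8, -0.7, -2.4]
grip_width: 0.0158
```

Run:
```python
from h import *
s=stat(); print("rel",rel().round(4))
g=np.load("grasp.npz"); tp=g["p"]+[0,0,.12]; R=g["R"]
p=np.array(s["tcp_pos"]); R0=np.array(s["orientation"]); r=Ro.from_matrix(R0.T@R).as_rotvec()
f=.42
rows(p+(tp-p)*f+[0,0,0.02],R0@Ro.from_rotvec(r*f).as_matrix(),s,fr=(.15,.35,.55,.8,1))
```

```text
t 33.8 tcp [ 0.5076 -0.1424  0.2797] F [ 0.81  -0.697 -2.44 ] [0. 0. 0.] w 0.0158 q [-33.9, 28.2, 37.1, 104.7, 27.8, 57.3, -18.9]
rel [-0.0705  0.0001  0.0202]
t 33.8 full [0.6185, 0.1083, -0.6345] [-0.0424, 0.0001, -0.051] mm 178.5
0.0928 0.0162 -0.0952 -0.0064 0.0000 -0.0076; 0.2165 0.0379 -0.2221 -0.0148 0.0000 -0.0178; 0.3402 0.0595 -0.3490 -0.0233 0.0000 -0.0280; 0.4948 0.0866 -0.5076 -0.0339 0.0001 -0.0408; 0.6185 0.1083 -0.6345 -0.0424 0.0001 -0.0510
```

Emit:
{"op": "move_arm", "data": {"rows": "0.093 0.016 -0.095 -0.0065 0 -0.0075; 0.2165 0.038 -0.222 -0.015 0 -0.018; 0.34 0.0595 -0.349 -0.0235 0 -0.028; 0.495 0.0865 -0.5075 -0.034 0 -0.041; 0.6185 0.108 -0.6345 -0.0425 0 -0.051"}}

```text
t: 34.42
tcp_pos: [0.5377, 0.0348, 0.2985]
orientation: [[-0.044, 0.998, 0.04], [0.768, 0.059, -0.637], [-0.638, 0.003, -0.77]]
contact_force: [0.2, -0.6, -1.8]
grip_width: 0.0158
```

Run:
```python
from h import *
s=stat()
g=np.load("grasp.npz"); tp=g["p"]+[0.01,0,.14]; R=g["R"]
p=np.array(s["tcp_pos"]); R0=np.array(s["orientation"]); r=Ro.from_matrix(R0.T@R).as_rotvec()
f=.65
rows(p+(tp-p)*f,R0@Ro.from_rotvec(r*f).as_matrix(),s,fr=(.2,.45,.7,.9,1))
```

```text
t 34.42 tcp [0.5377 0.0348 0.2985] F [ 0.195 -0.577 -1.823] [0. 0. 0.] w 0.0158 q [-46.9, 31.1, 32.7, 94.4, 23.7, 70.3, -23.7]
t 34.42 full [0.595, 0.2121, -0.4843] [-0.0372, -0.0002, -0.0451] mm 159.2
0.1190 0.0424 -0.0969 -0.0074 -0.0000 -0.0090; 0.2678 0.0955 -0.2179 -0.0168 -0.0001 -0.0203; 0.4165 0.1485 -0.3390 -0.0261 -0.0002 -0.0316; 0.5355 0.1909 -0.4359 -0.0335 -0.0002 -0.0406; 0.5950 0.2121 -0.4843 -0.0372 -0.0002 -0.0451
```

Emit:
{"op": "move_arm", "data": {"rows": "0.119 0.0425 -0.097 -0.0075 0 -0.009; 0.268 0.0955 -0.218 -0.017 0 -0.02; 0.4165 0.1485 -0.339 -0.026 0 -0.0315; 0.5355 0.191 -0.436 -0.0335 0 -0.0405; 0.595 0.212 -0.484 -0.037 0 -0.045"}}

```text
t: 35.05
tcp_pos: [0.5708, 0.1928, 0.2964]
orientation: [[-0.117, 0.988, 0.099], [0.761, 0.153, -0.63], [-0.638, 0.002, -0.77]]
contact_force: [-0.7, -1.3, -2.1]
grip_width: 0.0158
```

Run:
```python
from h import *
s=stat()
g=np.load("grasp.npz"); tp=g["p"]+[0.0,0,.11]; R=g["R"]
rows(tp,R,s,fr=(.25,.5,.75,1,1))
```

```text
t 35.05 tcp [0.5708 0.1928 0.2964] F [-0.691 -1.323 -2.074] [0. 0. 0.] w 0.0158 q [-53.3, 39.1, 28.9, 78.5, 19.7, 80.7, -24.8]
t 35.05 full [0.4013, 0.1022, -0.1376] [-0.0194, -0.0008, -0.0227] mm 87.3
0.1003 0.0256 -0.0344 -0.0048 -0.0002 -0.0057; 0.2007 0.0511 -0.0688 -0.0097 -0.0004 -0.0114; 0.3010 0.0767 -0.1032 -0.0145 -0.0006 -0.0171; 0.4013 0.1022 -0.1376 -0.0194 -0.0008 -0.0227; 0.4013 0.1022 -0.1376 -0.0194 -0.0008 -0.0227
```

Emit:
{"op": "move_arm", "data": {"rows": "0.10 0.0255 -0.0345 -0.005 0 -0.0055; 0.20 0.051 -0.069 -0.0095 0 -0.0115; 0.30 0.0765 -0.103 -0.0145 -0.0005 -0.017; 0.401 0.102 -0.1375 -0.0195 -0.001 -0.0225; 0.401 0.102 -0.1375 -0.0195 -0.001 -0.0225"}}

```text
t: 35.67
tcp_pos: [0.5782, 0.2769, 0.2645]
orientation: [[-0.156, 0.979, 0.13], [0.753, 0.203, -0.626], [-0.639, 0.0, -0.769]]
contact_force: [-0.9, -0.8, -2.3]
grip_width: 0.0157
```

Run:
```python
from h import *
s=stat()
g=np.load("grasp.npz"); tp=g["p"]+[0.0,0,.05]; R=g["R"]
p=camera("scene"); save(p,"s14",(270,120,470,330),3); save(camera("wrist"),"w14")
C,Rd,H=disc(); print("disc",C.round(4),Rd[:,0].round(3))
for n in ("blank","hole"): print([(round(a["score"],2),c2w(p,a["location"])[0].round(4).tolist()) for a in mark_of(p,n)][:2])
rows(tp,R,s)
```

```text
t 35.67 tcp [0.5782 0.2769 0.2645] F [-0.932 -0.825 -2.289] [0. 0. 0.] w 0.0157 q [-56.1, 45.2, 26.9, 70.9, 17.7, 83.7, -26.6]
disc [0.5831 0.2512 0.2192] [0.981 0.194 0.   ]
[(0.9, [0.4703, 0.5471, 0.083]), (0.8, [0.2334, 0.3152, 0.0873])]
[(0.77, [0.5847, 0.2497, 0.2874]), (0.75, [0.2368, 0.3091, 0.151])]
t 35.67 full [0.1751, 0.0009, 0.2321] [0.0005, -0.0002, 0.0025] mm 58.2
0.0350 0.0002 0.0464 0.0001 -0.0000 0.0005; 0.0701 0.0004 0.0928 0.0002 -0.0001 0.0010; 0.1051 0.0005 0.1392 0.0003 -0.0001 0.0015; 0.1401 0.0007 0.1857 0.0004 -0.0001 0.0020; 0.1751 0.0009 0.2321 0.0005 -0.0002 0.0025
```

View pics/w14.png

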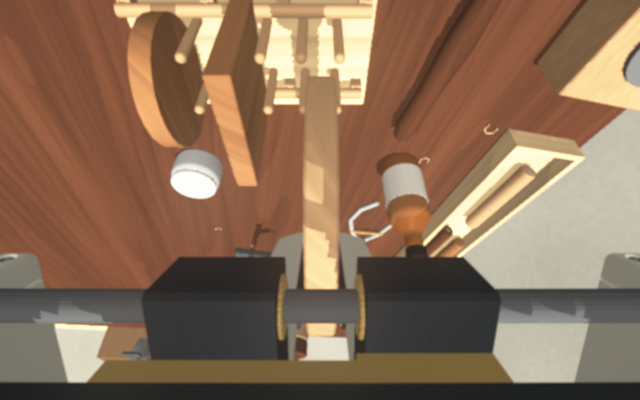

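View pics/s14.png

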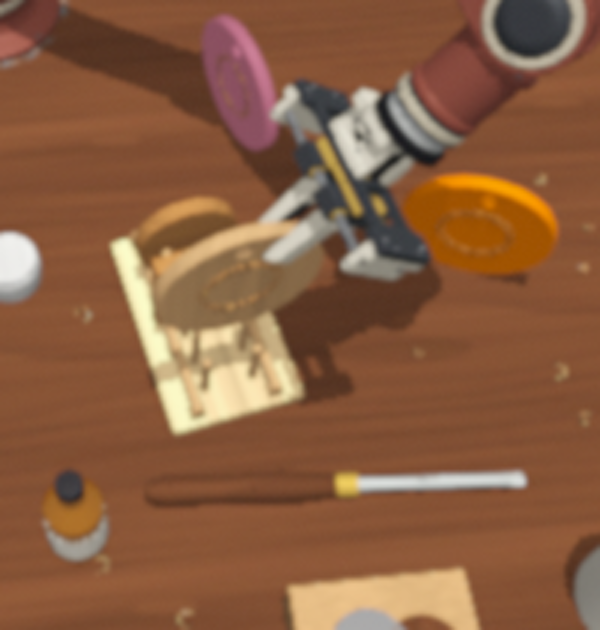

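The disc is above its slot (scene crop (235,280)), aligned with the peg pairs, and the neighbours haven't moved. Descending.

Emit:
{"op": "move_arm", "data": {"rows": "0.035 0 0.0465 0 0 0.0005; 0.07 0.0005 0.093 0 0 0.001; 0.105 0.0005 0.139 0 0 0.0015; 0.14 0.0005 0.1855 0.0005 0 0.002; 0.175 0.001 0.232 0.0005 0 0.0025"}}

```text
t: 36.5
tcp_pos: [0.5802, 0.2701, 0.2083]
orientation: [[-0.146, 0.981, 0.128], [0.754, 0.194, -0.627], [-0.64, 0.005, -0.768]]
contact_force: [0.1, -0.3, -1.7]
grip_width: 0.0158
```

Run:
```python
from h import *
s=stat()
g=np.load("grasp.npz"); tp=g["p"]+[0.0,0,.012]; R=g["R"]
C,Rd,H=disc(); print("disc",C.round(4),Rd[:,0].round(3))
rows(tp,R,s,fr=(.25,.5,.75,1,1))
```

```text
t 36.5 tcp [0.5802 0.2701 0.2083] F [ 0.07  -0.293 -1.679] [0. 0. 0.] w 0.0158 q [-55.8, 47.9, 26.6, 75.1, 17.2, 77.6, -29.6]
disc [0.5843 0.2477 0.1609] [0.982 0.189 0.003]
t 36.5 full [0.1444, -0.0033, 0.1389] [-0.0008, 0.0011, -0.004] mm 40.1
0.0361 -0.0008 0.0347 -0.0002 0.0003 -0.0010; 0.0722 -0.0016 0.0695 -0.0004 0.0005 -0.0020; 0.1083 -0.0025 0.1042 -0.0006 0.0008 -0.0030; 0.1444 -0.0033 0.1389 -0.0008 0.0011 -0.0040; 0.1444 -0.0033 0.1389 -0.0008 0.0011 -0.0040
```

Emit:
{"op": "move_arm", "data": {"rows": "0.036 -0.001 0.0345 0 0 -0.001; 0.072 -0.0015 0.0695 -0.0005 0.0005 -0.002; 0.108 -0.0025 0.104 -0.0005 0.001 -0.003; 0.144 -0.0035 0.139 -0.001 0.001 -0.004; 0.144 -0.0035 0.139 -0.001 0.001 -0.004"}}

```text
t: 37.12
tcp_pos: [0.5783, 0.2744, 0.1674]
orientation: [[-0.153, 0.98, 0.128], [0.753, 0.2, -0.627], [-0.64, 0.001, -0.769]]
contact_force: [-0.5, 0.7, -1.5]
grip_width: 0.0161
```

Run:
```python
from h import *
s=stat(2)
g=np.load("grasp.npz"); tp=g["p"]+[0.0,0,.003]; R=g["R"]
C,Rd,H=disc(); print("disc",C.round(4),Rd[:,0].round(3), "above grasp",(np.array(s["tcp_pos"])-g["p"]).round(4))
rows(tp,R,s,fr=(.25,.5,.75,1,1))
```

```text
t 37.23 tcp [0.5791 0.2742 0.1686] F [-0.446 -0.335 -1.589] [0.206 0.45  0.315] w 0.0159 q [-55.9, 50.3, 26.1, 76.9, 16.7, 74.0, -31.3]
disc [0.5832 0.2519 0.1212] [0.981 0.195 0.   ] above grasp [ 0.0002 -0.0001  0.0122]
t 37.23 full [0.0299, -0.0008, 0.0349] [0.0004, 0.0002, -0.0] mm 9.2
0.0075 -0.0002 0.0087 0.0001 0.0001 -0.0000; 0.0149 -0.0004 0.0175 0.0002 0.0001 -0.0000; 0.0224 -0.0006 0.0262 0.0003 0.0002 -0.0000; 0.0299 -0.0008 0.0349 0.0004 0.0002 -0.0000; 0.0299 -0.0008 0.0349 0.0004 0.0002 -0.0000
```

Emit:
{"op": "move_arm", "data": {"rows": "0.0075 0 0.0085 0 0 0; 0.015 -0.0005 0.0175 0 0 0; 0.0225 -0.0005 0.026 0 0 0; 0.03 -0.001 0.035 0.0005 0 0; 0.03 -0.001 0.035 0.0005 0 0"}}

```text
t: 37.85
tcp_pos: [0.5787, 0.2743, 0.1592]
orientation: [[-0.152, 0.98, 0.129], [0.754, 0.199, -0.626], [-0.64, 0.002, -0.769]]
contact_force: [-0.4, -0.3, -1.3]
grip_width: 0.0159
```

Run:
```python
from h import *
s=stat(3)
g=np.load("grasp.npz"); tp=g["p"]+[0.0,0,-.0002]; R=g["R"]
print("above grasp",(np.array(s["tcp_pos"])-g["p"]).round(4))
rows(tp,R,s,fr=(.25,.5,.75,1,1))
```

```text
t 38.0 tcp [0.5789 0.2744 0.1595] F [-0.129  0.091 -1.555] [0.587 0.27  0.649] w 0.0156 q [-55.9, 50.9, 26.0, 77.3, 16.6, 73.2, -31.7]
above grasp [0.     0.     0.0031]
t 38.0 full [0.0104, -0.0002, 0.0127] [0.0, 0.0002, -0.0001] mm 3.3
0.0026 -0.0001 0.0032 0.0000 0.0001 -0.0000; 0.0052 -0.0001 0.0063 0.0000 0.0001 -0.0001; 0.0078 -0.0002 0.0095 0.0000 0.0002 -0.0001; 0.0104 -0.0002 0.0127 0.0000 0.0002 -0.0001; 0.0104 -0.0002 0.0127 0.0000 0.0002 -0.0001
```

Emit:
{"op": "move_arm", "data": {"rows": "0.0025 0 0.003 0 0 0; 0.005 0 0.0065 0 0 0; 0.008 0 0.0095 0 0 0; 0.0105 0 0.0125 0 0 0; 0.0105 0 0.0125 0 0 0"}}

```text
t: 38.62
tcp_pos: [0.5789, 0.2744, 0.1562]
orientation: [[-0.152, 0.98, 0.129], [0.754, 0.199, -0.626], [-0.639, 0.002, -0.769]]
contact_force: [-0.5, 0.1, -2.1]
grip_width: 0.0158
```

Run:
```python
from h import *
s=stat(8)
g=np.load("grasp.npz"); print("above grasp",(np.array(s["tcp_pos"])-g["p"]).round(4))
```

```text
t 39.02 tcp [0.579  0.2744 0.1563] F [-0.08  -0.072 -1.936] [0.439 0.527 0.503] w 0.0157 q [-55.9, 51.1, 25.9, 77.4, 16.6, 72.9, -31.8]
above grasp [ 0.0001  0.0001 -0.0002]
```

It isn't bearing on the rails yet (Fz still about -1.9 N). I'll lower 1.5 mm more.

Emit:
{"op": "move_arm", "data": {"rows": "0.001 0 0.0015 0 0 0; 0.0025 0 0.003 0 0 0; 0.004 0 0.0045 0 0 0; 0.005 0 0.006 0 0 0; 0.005 0 0.006 0 0 0"}}

```text
t: 39.65
tcp_pos: [0.5791, 0.2745, 0.1557]
orientation: [[-0.151, 0.98, 0.13], [0.754, 0.199, -0.626], [-0.64, 0.003, -0.769]]
contact_force: [-1.2, 0.4, 4.3]
grip_width: 0.0164
```

Run:
```python
from h import *
s=stat(7)
g=np.load("grasp.npz"); print("above grasp",(np.array(s["tcp_pos"])-g["p"]).round(4))
p=camera("scene"); save(p,"s15",(300,190,400,280),7)
```

```text
t 40.0 tcp [0.5791 0.2745 0.1556] F [-1.624  1.862  5.585] [0.925 0.226 0.459] w 0.0161 q [-55.9, 51.1, 25.9, 77.4, 16.6, 72.8, -31.9]
above grasp [ 0.0002  0.0002 -0.0008]
```

View pics/s15.png

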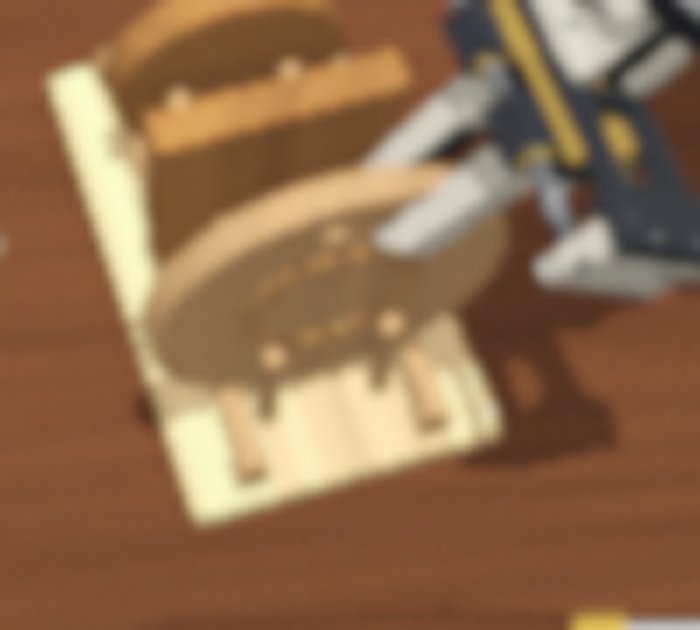

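It's seated and standing between its pegs at (275,355) and (390,325). It's now pressing by about 7 N, so I'll ease back 0.8 mm and open.

Emit:
{"op": "move_arm", "data": {"rows": "-0.001 0 -0.001 0 0 0; -0.0025 0 -0.003 0 0 0; -0.0025 0 -0.003 0 0 0; -0.0025 0 -0.003 0 0 0; -0.0025 0 -0.003 0 0 0"}}

```text
t: 40.67
tcp_pos: [0.579, 0.2744, 0.1559]
orientation: [[-0.151, 0.98, 0.129], [0.754, 0.199, -0.626], [-0.639, 0.003, -0.769]]
contact_force: [0.5, 0.4, -2.3]
grip_width: 0.0158
```

Emit:
{"op": "move_arm", "data": {"rows": "0 0 0 0 0 0; 0 0 0 0 0 0; 0 0 0 0 0 0; 0 0 0 0 0 0; 0 0 0 0 0 0", "hand": 0.5}}

```text
t: 41.3
tcp_pos: [0.579, 0.2744, 0.1559]
orientation: [[-0.151, 0.98, 0.13], [0.754, 0.199, -0.626], [-0.64, 0.003, -0.769]]
contact_force: [-0.2, 0.2, 0.3]
grip_width: 0.0465
```

Run:
```python
from h import *
s=stat(); save(camera("wrist"),"w16")
R=np.array(s["orientation"]); rows(np.array(s["tcp_pos"])-.1*R[:,2],R,s)
```

```text
t 41.3 tcp [0.579  0.2744 0.1559] F [-0.219  0.229  0.327] [0. 0. 0.] w 0.0465 q [-55.9, 51.1, 25.9, 77.4, 16.6, 72.9, -31.8]
t 41.3 full [0.0, 0.0, -0.5] [0.0, 0.0, 0.0] mm 100.0
0.0000 0.0000 -0.1000 0.0000 0.0000 0.0000; 0.0000 0.0000 -0.2000 0.0000 0.0000 0.0000; 0.0000 0.0000 -0.3000 0.0000 0.0000 0.0000; 0.0000 0.0000 -0.4000 0.0000 0.0000 0.0000; 0.0000 0.0000 -0.5000 0.0000 0.0000 0.0000
```

View pics/w16.png

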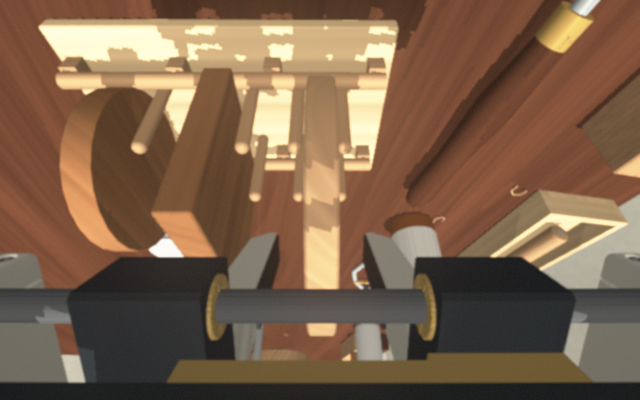

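The disc stands free in its slot, with the same picture as before the grasp. Withdrawing along the tool axis.

Emit:
{"op": "move_arm", "data": {"rows": "0 0 -0.08 0 0 0; 0 0 -0.18 0 0 0; 0 0 -0.30 0 0 0; 0 0 -0.42 0 0 0; 0 0 -0.54 0 0 0"}}

```text
t: 41.98
tcp_pos: [0.5648, 0.3435, 0.2405]
orientation: [[-0.152, 0.98, 0.131], [0.754, 0.2, -0.625], [-0.639, 0.004, -0.769]]
contact_force: [0.6, -0.0, 0.4]
grip_width: 0.0466
```

Emit:
{"op": "move_arm", "data": {"rows": "0 0 0 0 0 0; 0 0 0 0 0 0; 0 0 0 0 0 0; 0 0 0 0 0 0; 0 0 0 0 0 0"}}

```text
t: 42.6
tcp_pos: [0.5648, 0.3431, 0.2402]
orientation: [[-0.152, 0.98, 0.13], [0.754, 0.2, -0.626], [-0.639, 0.003, -0.769]]
contact_force: [0.0, 0.1, -0.1]
grip_width: 0.0463
```

Run:
```python
from h import *
s=stat()
p=camera("scene"); save(p,"s17")
for n in ("blank","hole","hook_seat","small_disc","square_blank"): print(n,[(round(a["score"],2),c2w(p,a["location"])[0].round(4).tolist()) for a in mark_of(p,n)][:3])
im=p["image"]; 
P,u,v=cloud(p); D=(P-DC)@discR(DY); m=(np.abs(D[:,0])<.03)&(np.hypot(D[:,1],D[:,2])<.1)&(D[:,2]>-.02); Q=P[m]; w,V=np.linalg.eigh(np.cov(Q.T)); print(V[:,0].round(3),D[m].mean(0).round(4))
```

```text
t 42.6 tcp [0.5648 0.3431 0.2402] F [ 0.028  0.052 -0.063] [0. 0. 0.] w 0.0463 q [-58.9, 49.9, 25.9, 64.6, 15.4, 87.8, -29.9]
blank [(0.95, [0.4702, 0.5477, 0.0821]), (0.61, [0.2322, 0.3152, 0.0875]), (0.6, [0.5849, 0.2552, 0.1123])]
hole [(0.97, [0.2365, 0.3106, 0.1505]), (0.88, [0.5866, 0.2503, 0.1778]), (0.81, [0.4741, 0.5487, 0.1521])]
hook_seat [(0.58, [0.5754, -0.1693, 0.2799])]
small_disc [(0.9, [0.4435, 0.2212, 0.0814])]
square_blank [(0.96, [0.5142, 0.2447, 0.0337])]
[0.98  0.189 0.063] [ 0.0058 -0.0059  0.039 ]
```

View pics/s17.png

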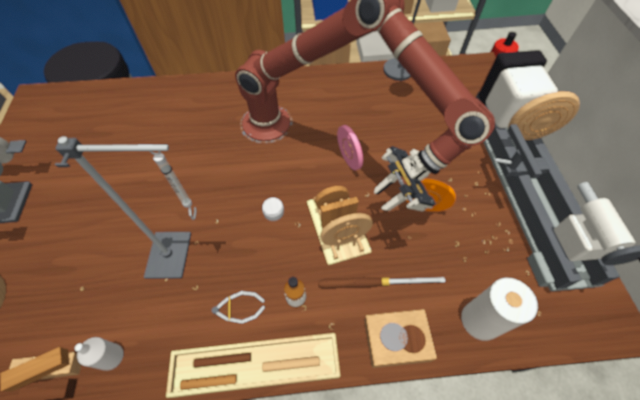

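The disc is back at (347,229), the hook is empty at the top (193,211), and all the other things are where they were. Handing in.

```bash
python3 -c "
from station import ticket
print(ticket.close_job())"
```

```text
the job is handed in; nothing more can be done
None
```

I weighed the big pale disc and set it back in the slot it came from. The job was handed in at about 42.6 s; it reports no verdict.

- **On the hook:** I lowered the disc slowly until the wrist force read about zero and then let go. It hung free for over 4 s without moving.
- **Weight:** about 2.0 N, so roughly 0.2 kg. The wrist force readings gave 1.85 to 2.15 N, and the hook travel was about 38 mm.
- **Coming off:** I gripped it again, eased it up until the hook was back at the top of its travel, and backed it off the way it went on.
- **Setting down:** It touched the rails about 1 mm lower than the recorded grasp height. The arm pressed on it with about 7 N for a moment before I eased back and opened the fingers.

**Last checks:**
- **Disc:** the networks place it at (0.585, 0.255, 0.112), against (0.583, 0.255, 0.113) before, and square to the rack within about 1°.
- **Hook:** empty, at 0.280 m.
- **Bystanders:** the networks find both other blanks within a few millimetres of where they were. I checked the things on the bench only by eye in the last picture, and they look unmoved.
- **Arm:** wrist force is about zero and the gripper is clear of everything.

One reading never settled. The sideways force on the hook swung between about +1.2 and -1.4 N, which looks like friction between wood and wire, so I centred the disc between the two before letting go.

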